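# Load the parts washer with forged spikes and start it

### The arm

A 7-joint arm with a two-finger parallel gripper is mounted at the origin on the work surface. World frame = base frame: x ahead of the robot, y to its left, z up, the work surface at z = 0. Lengths are in m, angles in rad, forces in N, time in s.
With the tool pointing down it reaches from about 0.425 to 0.925 m from the base axis. Payload 6.8 kg.
Tool frame: the origin (TCP) lies midway between the tips of the shut fingers; the grasp point (between the pads) lies 19 mm behind it; z points along the fingers, y is the line along which they close (so a half turn about z gives the same grasp; the last joint's range is limited). The gripper opens to 85 mm and grips with 20 to 120 N. Pads are 22 mm wide; open, the fingers measure 114 mm over their backs; the gripper's body (76 mm by 85 mm) begins 54 mm behind the grasp point. The pads swing forward as they close: fully open they stand 13 mm farther back than shut.
Start: joints at [-1.284, 0.477, 0.022, 1.555, -0.011, 1.109, -0.083], TCP at [0.26, 0.623, 0.231] pointing down, gripper open.
Joint ranges: [-2.96, 2.96], [-0.34, 2.1], [-1.41, 1.46], [0.24, 2.44], [-1.37, 4.51], [0.17, 1.92], [-2.96, 2.96]. Speed limits (rad/s): [2.39, 2.39, 3.14, 3.14, 3.14, 3.14, 3.14].

### API

Orientations are given as a rotation vector (axis times angle).
In Python, from bench import r gives the robot as it stands. The module is installed in compiled form; this text tells all that it offers.
- The arm moves only by the tool apply_moves, never from a script. Its argument "rows" is a list of rows, each a list of 6 numbers: the shift along the tool's x, y, z scaled (see below), then the turn, a rotation vector about the tool's x, y, z scaled (see below). A call has 1 to 5 rows; each row is the pose to reach, as a shift and turn from the pose commanded when the call began, along the tool's axes at that moment; what a row does not reach only later rows make up. The controller multiplies each number of a shift by 0.25 m and each number of a turn by 90 degrees. A row lasts 1/8 s, in which the tool goes at most 62.5 mm and 10.7 degrees, less where a joint would pass 70% of its speed; a pose out of reach is approached as far as the arm can. A call with a number of a shift or a turn outside -1 to 1 is refused whole. A call with a gripper value outside its range is refused whole. "claw" is the opening, from 0 (shut) to 1 (fully open), set as the call begins (left out, the last holds). The fingers move at their own pace and stop on an object; "newtons" is the grip in N (left out, the last holds). Time passes only in rows, so rows that repeat a pose let the fingers close. It gives the time, the measured TCP pose, the force, the opening and the grip force at its end, in the units of the state.
- r.get_obs(): the state, without advancing time (a new reading comes with each control period).
- r.grab_frame(name): name is "scene" or "top"; returns a dict with "pixels" (384x512x3 uint8, red, green, blue), "intrinsics" (3x3 intrinsics, pixels), "dist" ([k1, k2, p1, p2, k3] as OpenCV has them; the pictures are not rectified), "eye" and "attitude" of the camera in the world. Camera axes: x right, y up, looking along -z (the intrinsics and any distortion apply to the point x, -y, -z); pixel columns grow to the right and rows downward; lengths in m; the calibration is good to about 2 mm. A picture is of the moment at which its call begins. There is no depth.
- r.hand_in(): hands the job in; it is judged then, once.
Trained networks look in a picture, given as the dict that the camera call returned (one of the last four; its "shot" number tells which), for a name from the list of things; names that differ only in an ending like _2 or _b are one class to them, and where a whole thing is asked for, a point or a joint stands for the part that bears it (a point fixed in the world has none). Each returns a list of dicts, best first, with "conf" (0 to 1); they miss things now and then, are a little off and sometimes report something else, mostly with a low value. They report only what shows in the picture. A call takes as long as a camera call. They do not tell look-alikes from the thing itself.
- r.search_frame(picture, thing): "rect" ([left, top, width, height] in pixels, round what is visible of it).
- r.outline_of(picture, thing): "pixels" (384x512 bool, what is visible of it) and "rect" ([left, top, width, height] in pixels, round what is visible of it).
- r.landmark_of(picture, thing): "point" ([column, row] in pixels: a listed point, or the origin of a listed thing).
The state is a dict: "clock": time; "joints": joint angles; "qvel": joint speeds; "tau": joint torques, N m; "tcp_pos": TCP position; "orientation": TCP orientation; "contact_force": force on the tool from outside, world axes, zero at the start; "moment": the same for the moment, N m; "grip_width": finger opening in m; "gripper_force": force on a finger pad.
Only numpy, scipy, OpenCV 4.12 (cv2) and the standard library are available. Lean on these libraries where they do the work, as an engineer would, in place of code of your own. Each camera call takes 0.05 s, during which the arm holds its last target. There are 200 camera calls.

### The job

Load the small red parts washer: push its hatch down at the front so that the catch pops it ajar, swing it wide open, and lay every T-headed spike from the table in a rack lane of its own, flat across both bars with its head towards the front (robot) side, between the front bar and the stop rail. Then shut the hatch so that the catch holds it, and after that push the plunger of the push timer fully down to its stop and let it come up. Leave the jar and the brush where they are.

Things in the scene. Friction and masses are not known exactly. Their poses are not given: they have to be found in the camera images.
- washer: red steel bench parts washer, a tub under a hinged hatch, fixed: 260 (x) by 290 (y), rim 94 above the table. Origin: centre of the underside; -x is the front (robot side), +y left. Walls 12 thick, inside 236 by 266, inner floor 30 above the table. The rack stands inside
- rack (a point): rack centre at bar-top level, 62 above the table; axes as the washer's. Two dark bars along y at x -40 and +40, 10 thick, 32 high, each with 5 white cones (18 high, foot 29, top 11 wide) at y -110, -55, 0, 55, 110; a stop rail along y at x -94 to -86, top 18 above the bars. 4 lanes along x at y -82.5, -27.5, 27.5, 82.5, 26 clear between cone feet; a spike lies across both bars
- hatch (a joint): hatch angle, rad: 0 shut and caught, 0.2 ajar on its spring, 1.57 upright, stop 1.75; grows as the front edge goes up and back. Caught, it cannot be pulled open. Stiff soft-close hinge: stays where left above 1.15, below 1.0 sinks slowly to ajar. To shut: from ajar press just below 0 (-0.003 to -0.015, about 6 N), pause 0.3 s, let go: stays at 0. Pressed to -0.03 it lets go again
- hatch_tab (a point): grip point of the hatch's pull tab: upright steel plate 10 thick (along the hinge line), 30 long, 30 high on the hatch's upper face; the point is 18 above that face, 12 under the tab's top, 240 from the hinge line, mid-width. Pinched across its thickness the tab turns between the fingers as the hatch swings
- hatch_pad (a point): place to push: centre of a black rubber dot 28 wide on the hatch's upper face, 75 left of the tab, 240 in front of the hinge, 13 above it when shut. Pressed 7 mm or more below shut (hatch -0.03; stop at -0.04, 10 mm; 5 to 7 N, rising at the stop) the catch lets go, and once let go the hatch springs ajar
- hatch_hinge (a point): mid-point of the hinge line, at the washer's back, 106 above the table; axes turn with the hatch: y is the hinge line, -x points to the front edge. Hatch plate 255 by 300 (y), 12 thick, its underside on this point's level when shut; about 0.8 kg
- plunger (a joint): travel of the timer's plunger in m: 0 up, 0.014 at its stop (spring: 3 N to start, 10 N at the stop); springs back when let go
- plunger_top (a point): top centre of the plunger's round steel head (34 across), 86 above the table when up, on a fixed grey box 60 by 60 by 50, the push timer
- spike0: dark iron T-headed spike lying flat, 140 long, 12 thick (z), 0.12 kg. Origin: mid-length, centre of the underside; +x from head to point, z up. Head: bar 34 wide (y), 12 long, x -70 to -58. Shank 14 wide from x -58 to 0, 11 wide to 50, point 7 wide to 70. Balances at x -12. Either broad face may be up. Absent in some starts
- spike0_head (a point): middle of that spike's head, 64 from its origin towards -x, at half thickness
- spike0_tip (a point): near that spike's point, 64 from its origin towards +x, at half thickness
- spike1: dark iron T-headed spike lying flat, 140 long, 12 thick (z), 0.12 kg. Origin: mid-length, centre of the underside; +x from head to point, z up. Head: bar 34 wide (y), 12 long, x -70 to -58. Shank 14 wide from x -58 to 0, 11 wide to 50, point 7 wide to 70. Balances at x -12. Either broad face may be up. Absent in some starts
- spike1_head (a point): middle of that spike's head, 64 from its origin towards -x, at half thickness
- spike1_tip (a point): near that spike's point, 64 from its origin towards +x, at half thickness
- spike2: dark iron T-headed spike lying flat, 140 long, 12 thick (z), 0.12 kg. Origin: mid-length, centre of the underside; +x from head to point, z up. Head: bar 34 wide (y), 12 long, x -70 to -58. Shank 14 wide from x -58 to 0, 11 wide to 50, point 7 wide to 70. Balances at x -12. Either broad face may be up. Absent in some starts
- spike2_head (a point): middle of that spike's head, 64 from its origin towards -x, at half thickness
- spike2_tip (a point): near that spike's point, 64 from its origin towards +x, at half thickness
- spike3: dark iron T-headed spike lying flat, 140 long, 12 thick (z), 0.12 kg. Origin: mid-length, centre of the underside; +x from head to point, z up. Head: bar 34 wide (y), 12 long, x -70 to -58. Shank 14 wide from x -58 to 0, 11 wide to 50, point 7 wide to 70. Balances at x -12. Either broad face may be up. Absent in some starts
- spike3_head (a point): middle of that spike's head, 64 from its origin towards -x, at half thickness
- spike3_tip (a point): near that spike's point, 64 from its origin towards +x, at half thickness
- jar: closed jar 60 across, 75 high, a bystander; origin under its centre
- brush: hand brush lying behind the spikes, a bystander
Things that resemble listed ones, but are neither listed nor needed, are in the scene too. Leave any orange look-alike of the spike2 alone.

How it is judged:
By the outcome, as a careful person would: the job done as asked, in the order asked, and still so for the second after the job is handed in, with the robot touching nothing.
Of spike0, spike1, spike2, spike3 only 2 to 4 are there at a start; the rules pass over those that are not, and their reading is None.
At some moment in a run one of spike0, spike1, spike2, spike3 may be knocked a few centimetres aside while the robot is not near it.
It also fails if it takes over 210 s, if anything falls off the work surface, if the arm or the gripper's body presses on something with over 40 N, if the wrist force passes 120 N, or if a joint passes its speed limit or range.

## Working session

There is one attempt and no reset: what is moved stays moved. The work goes in short steps, Python scripts to look and compute and a tool call to move; the robot and the scene stay as the last step left them, time stands still between calls to the robot, and variables do not carry over. Pictures are saved under pics/ and viewed, at most 14 in all, crops included, and the job is handed in when it is done.

Besides the shell and the picture viewer there is one more tool, called after "Call:" as name([rows], argument=value, ...), one row to a line, values as JSON. apply_moves: Moves the arm, as the interface text tells. Its arguments: {"type":"object","properties":{"rows":{"type":"array","items":{"type":"array","items":{"type":"number"}}},"claw":{"type":"number"},"newtons":{"type":"number"}},"required":["rows"]}

```bash
mkdir -p pics; ls; cat > h.py <<'E'
import numpy as np, cv2
from scipy.spatial.transform import Rotation as R
from bench import r
def cam(f):
    A=np.array(f["attitude"],float)
    A=A if A.shape==(3,3) else (R.from_rotvec(A).as_matrix() if A.size==3 else R.from_quat(A).as_matrix())
    return np.array(f["intrinsics"]),np.array(f["dist"]),np.array(f["eye"]),A
def ray(f,p):
    K,d,e,A=cam(f); u=cv2.undistortPoints(np.array([[p]],float),K,d)[0,0]
    return e,A@np.array([u[0],-u[1],-1])
def at_z(f,p,z):
    e,v=ray(f,p); return e+v*(z-e[2])/v[2]
def proj(f,P):
    K,d,e,A=cam(f); q=(np.atleast_2d(P)-e)@A; q=q*[1,-1,-1]
    return cv2.projectPoints(q,np.zeros(3),np.zeros(3),K,d)[0][:,0]
def tri(f1,p1,f2,p2):
    e1,v1=ray(f1,p1); e2,v2=ray(f2,p2); s=np.linalg.lstsq(np.c_[v1,-v2],e2-e1,rcond=None)[0]
    a,b=e1+s[0]*v1,e2+s[1]*v2; return (a+b)/2,np.linalg.norm(a-b)
def save(f,n,crop=None,k=1):
    im=f["pixels"][:,:,::-1]
    if crop: x,y,w,h=crop; im=im[y:y+h,x:x+w]
    cv2.imwrite("pics/"+n,cv2.resize(im,None,fx=k,fy=k,interpolation=cv2.INTER_CUBIC))
def shift(dP,dR=None):
    "tool-axes row numbers for going to world pos P (abs)"
    o=r.get_obs(); M=R.from_rotvec(o["orientation"]); return M.inv().apply(np.array(dP)-o["tcp_pos"])/0.25
E
python3 - <<'E'
from h import *
np.set_printoptions(precision=4,suppress=True)
F={n:r.grab_frame(n) for n in("scene","top")}
for n in F: save(F[n],n+"0.png",k=1.5); print(n,F[n]["eye"],F[n]["attitude"],F[n]["dist"])
print(r.get_obs())
for t in ["washer","rack","hatch_tab","hatch_pad","hatch_hinge","plunger_top","jar","brush"]+[f"spike{i}{s}" for i in range(1) for s in("","_head","_tip")]:
  for n in F: print(t,n,[(np.round(x["point"],1).tolist(),round(x["conf"],2)) for x in r.landmark_of(F[n],t)])
E
```

```text
pics
scene [0.9778 0.5848 0.7608] [0.3863 1.0459 2.2525] [0.0057 0.     0.     0.     0.    ]
top [0.238  0.0056 1.2872] [ 0.1639 -0.1852 -1.6621] [-0.0178  0.      0.      0.      0.    ]
{'clock': 0.1, 'joints': array([-1.2841,  0.4778,  0.0223,  1.5564, -0.0115,  1.1093, -0.0831]), 'qvel': array([ 0.0006, -0.0025,  0.0006, -0.0017,  0.001 ,  0.0008,  0.0016]), 'tau': array([  0.0051, -59.7757,   1.614 , -28.1952,   0.0128,   0.005 ,
        -0.    ]), 'tcp_pos': array([0.2594, 0.6226, 0.2304]), 'orientation': array([-0.6161, -3.0804,  0.0026]), 'contact_force': array([ 0.5476, -0.6549,  0.2335]), 'moment': array([-0.0327, -0.0247, -0.083 ]), 'gripper_force': 0.0, 'grip_width': 0.08516164606535509}
washer scene [([199.2, 198.6], 0.58), ([240.8, 162.6], 0.24)]
washer top [([308.2, 167.4], 0.83)]
rack scene []
rack top []
hatch_tab scene [([224.2, 147.8], 0.62)]
hatch_tab top [([326.5, 202.9], 0.98), ([175.1, 212.3], 0.67)]
hatch_pad scene [([240.8, 163.4], 0.92)]
hatch_pad top [([296.1, 207.5], 0.63)]
hatch_hinge scene [([156.7, 188.6], 0.76), ([273.6, 270.5], 0.68)]
hatch_hinge top [([306.6, 122.3], 0.7), ([292.9, 207.2], 0.39)]
plunger_top scene [([177.6, 138.4], 0.62), ([223.1, 147.5], 0.47)]
plunger_top top [([399.3, 183.7], 0.62)]
jar scene [([294.6, 235.8], 0.34)]
jar top [([193.3, 137.0], 0.87)]
brush scene [([272.6, 357.2], 0.92)]
brush top [([137.3, 137.8], 0.9)]
spike0 scene [([414.7, 251.2], 0.82), ([285.9, 253.0], 0.77), ([294.3, 279.5], 0.61)]
spike0 top [([128.4, 301.5], 0.77), ([201.3, 199.2], 0.66), ([174.0, 196.4], 0.5), ([187.6, 180.7], 0.5)]
spike0_head scene [([176.7, 137.7], 0.21)]
spike0_head top []
spike0_tip scene []
spike0_tip top []
```

View pics/scene0.png

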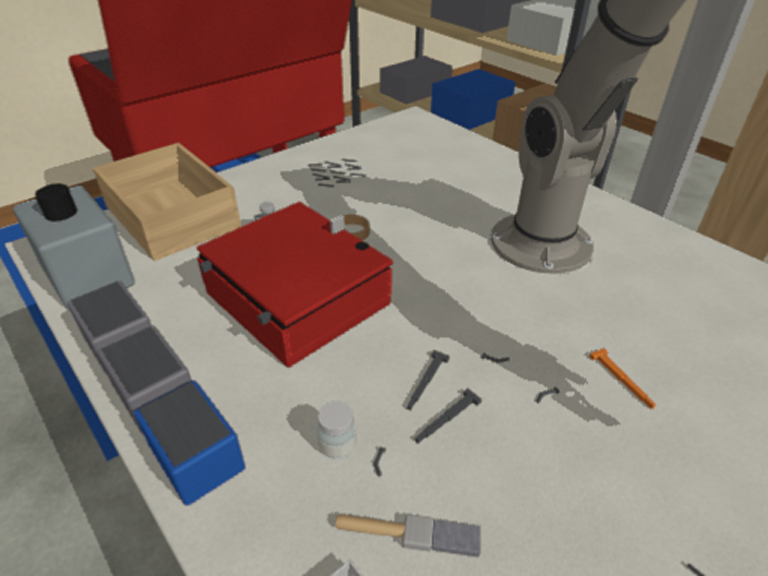

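View pics/top0.png

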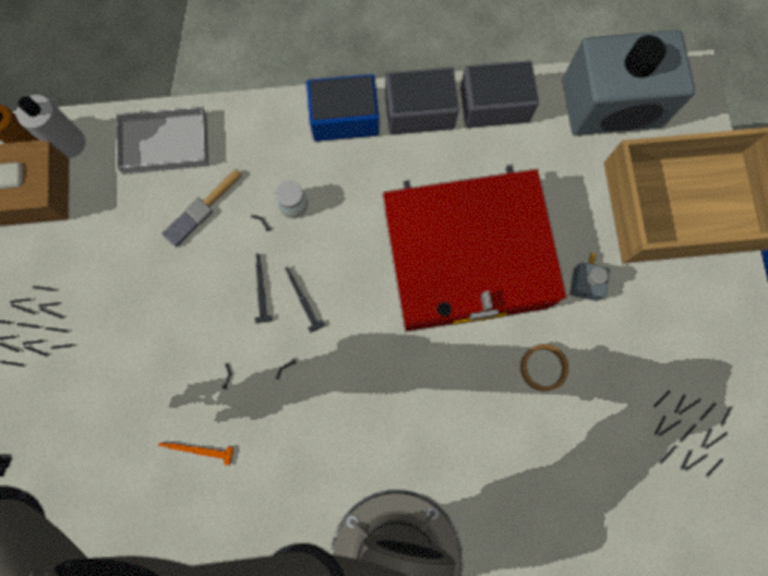

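The scene shows a shut washer at about (295,255)/1.5, with two dark spikes beside the jar, the orange look-alike, and the timer behind the washer. From above, the spikes run from heads (264,318) and (317,325) to tips (261,255) and (290,268) (all /1.5), and the timer is at (597,275).

```bash
python3 - <<'E'
from h import *
np.set_printoptions(precision=4,suppress=True)
f=r.grab_frame("top"); g=r.grab_frame("scene")
for n,a,b in [("tab",(326.5,202.9),(224.2,147.8)),("pad",(296.1,207.5),(240.8,163.4)),("plung",(399.3,183.7),(177.6,138.4))]:
    print(n,*tri(f,a,g,b))
print("tab",at_z(f,(326.5,202.9),.136),"pad",at_z(f,(296.1,207),.119),"pl",at_z(f,(399.3,183.7),.086))
im=f["pixels"].astype(int); m=((im[...,0]>120)&(im[...,1]<60)).astype(np.uint8)
n,l,s,c=cv2.connectedComponentsWithStats(m); k=1+np.argmax(s[1:,4]); print(s[k])
cs=max(cv2.findContours((l==k).astype(np.uint8),0,1)[0],key=cv2.contourArea)
W=np.array([at_z(f,p[0].astype(float),.118)[:2] for p in cs]).astype(np.float32)
print("hatch",cv2.minAreaRect(W)); print(cv2.boxPoints(cv2.minAreaRect(W)))
for o in r.outline_of(f,"spike0"):
    ys,xs=np.nonzero(o["pixels"]); 
    P=np.array([at_z(f,(x,y),.010)[:2] for x,y in zip(xs,ys)]).astype(np.float32)
    print("spike",round(o["conf"],2),o["rect"],len(xs),im[ys,xs].mean(0),cv2.minAreaRect(P),P.mean(0))
for nm,z in(("jar",.075),("brush",.02)):
  for o in r.outline_of(f,nm):
    ys,xs=np.nonzero(o["pixels"]); P=np.array([at_z(f,(x,y),z)[:2] for x,y in zip(xs,ys)]); print(nm,o["conf"],P.min(0),P.max(0))
for p in[(264,318),(261,255),(317,325),(290,268)]: print(at_z(f,np.array(p)/1.5,.01))
E
```

```text
tab [ 0.432  -0.209   0.1325] 0.0015843915693056782
pad [ 0.4304 -0.1287  0.1174] 0.0025602972002838624
plung [ 0.474  -0.4308  0.0773] 0.0026943068139485774
tab [ 0.4308 -0.2078  0.136 ] pad [ 0.4306 -0.1277  0.119 ] pl [ 0.4734 -0.4286  0.086 ]
[ 256  122  119   92 3994]
hatch ((0.5512441396713257, -0.192938432097435), (0.24607576429843903, 0.29351940751075745), 3.1060235500335693)
[[ 0.4204 -0.0531]
 [ 0.4363 -0.3461]
 [ 0.6821 -0.3328]
 [ 0.6661 -0.0397]]
spike 0.6 [167.5, 172.2, 14.9, 46.4] 234 [64.6282 66.4915 65.7137] ((0.5299205183982849, 0.2111121267080307), (0.03236480802297592, 0.1397954225540161), 86.72132110595703) [0.517  0.2161]
spike 0.57 [103.8, 296.7, 51.7, 11.3] 260 [169.5385  90.6731  26.4692] ((0.22822114825248718, 0.3595625162124634), (0.14182516932487488, 0.02556845173239708), 77.91284942626953) [0.2288 0.3508]
spike 0.54 [191.6, 178.9, 27.3, 42.5] 230 [70.0217 72.2565 70.4957] ((0.5022175908088684, 0.12912574410438538), (0.1345808506011963, 0.03242769092321396), 15.956711769104004) [0.4856 0.1291]
jar 0.6 [0.6461 0.1046] [0.7249 0.1654]
jar 0.5 [0.6151 0.2352] [0.7534 0.3819]
brush 0.58 [0.6354 0.2425] [0.7801 0.3991]
[0.4685 0.2132 0.01  ]
[0.5966 0.2115 0.01  ]
[0.4445 0.1108 0.01  ]
[0.5641 0.1555 0.01  ]
```

```bash
cat >> h.py <<'E'
def down(yaw): # tool pointing down, tool y at angle yaw (deg) in world
    c,s=np.cos(np.radians(yaw)),np.sin(np.radians(yaw)); y=np.array([c,s,0]); z=np.array([0,0,-1.])
    return R.from_matrix(np.c_[np.cross(y,z),y,z])
def plan(*wps):
    o=r.get_obs(); M=R.from_rotvec(o["orientation"])
    print("t %.1f"%o["clock"],np.round(o["tcp_pos"],4),"yaw %.1f"%np.degrees(np.arctan2(*M.as_matrix()[[1,0],1])),"F",np.round(o["contact_force"],1),"w %.4f"%o["grip_width"])
    for P,yaw in wps:
        T=M if yaw is None else down(yaw)
        print(np.round(np.r_[M.inv().apply(np.array(P)-o["tcp_pos"])/.25,(M.inv()*T).as_rotvec()/(np.pi/2)],3).tolist())
E
python3 -c "
from h import *
plan(((.44,.40,.24),75),((.49,.2,.24),85),((.46,.05,.22),93))"
```

```text
t 1.4 [0.2596 0.6231 0.2313] yaw 67.4 F [ 0.2 -0.4 -0.6] w 0.0854
[-1.009, -0.546, -0.035, -0.0, -0.0, -0.085]
[-1.502, -1.208, -0.035, -0.0, -0.0, -0.196]
[-1.622, -1.808, 0.045, -0.0, -0.0, -0.285]
```

Call:
apply_moves([
  [-1,-0.55,-0.04,0,0,-0.1],
  [-1,-0.55,-0.04,0,0,-0.1],
  [-1,-0.55,-0.04,0,0,-0.1],
  [-1,-0.55,-0.04,0,0,-0.1],
  [-1,-0.55,-0.04,0,0,-0.1],
], claw=0)

```text
clock: 2.08
tcp_pos: [0.4402, 0.3964, 0.2418]
orientation: [0.379, 3.117, -0.001]
contact_force: [0.1, 0.8, 0.1]
grip_width: 0.0002
gripper_force: 0.0
```

```bash
python3 -c "
from h import *
plan(((.49,.2,.24),85),((.46,.05,.22),93),((.435,-.129,.15),93))"
```

```text
t 2.1 [0.4402 0.3964 0.2418] yaw 76.1 F [0.1 0.8 0.1] w 0.0002
[-0.382, -0.715, 0.008, -0.0, 0.001, -0.099]
[-0.409, -1.326, 0.088, -0.0, 0.001, -0.188]
[-0.483, -2.045, 0.368, -0.0, 0.001, -0.188]
```

Call:
apply_moves([
  [-0.38,-0.72,0,0,0,-0.19],
  [-0.38,-0.72,0,0,0,-0.19],
  [-0.38,-0.72,0,0,0,-0.19],
  [-0.38,-1,0,0,0,-0.19],
  [-0.38,-1,0,0,0,-0.19],
])

```text
clock: 2.7
tcp_pos: [0.4706, 0.1302, 0.2414]
orientation: [0.086, -3.14, 0.001]
contact_force: [0.9, -0.1, -0.1]
grip_width: -0.0002
gripper_force: 0.0
```

```bash
python3 -c "
from h import *
plan(((.45,.05,.23),93),((.435,-.129,.15),93))"
```

```text
t 2.7 [0.4706 0.1302 0.2414] yaw 93.1 F [ 0.9 -0.1 -0.1] w -0.0002
[0.1, -0.316, 0.046, -0.001, -0.0, 0.002]
[0.199, -1.027, 0.367, -0.001, -0.0, 0.002]
```

Call:
apply_moves([
  [0.17,-0.98,0.25,0,0,0],
  [0.17,-0.98,0.25,0,0,0],
  [0.17,-0.98,0.25,0,0,0],
  [0.17,-0.98,0.25,0,0,0],
  [0.17,-0.98,0.25,0,0,0],
])

```text
clock: 3.32
tcp_pos: [0.4417, -0.1167, 0.1782]
orientation: [0.083, -3.139, 0.002]
contact_force: [-0.0, 0.4, -0.2]
grip_width: 0.0001
gripper_force: 0.0
```

```bash
python3 - <<'E'
from h import *
plan(((.434,-.130,.125),93),((.434,-.130,.112),93))
f=r.grab_frame("scene"); save(f,"s1.png",(140,60,220,165),3.5)
print(r.landmark_of(f,"hatch_pad"),r.landmark_of(f,"hatch_tab"))
print(proj(f,[[.431,-.129,.119],r.get_obs()["tcp_pos"],[.4315,-.2055,.136]]))
E
```

```text
t 3.3 [ 0.4417 -0.1167  0.1782] yaw 93.0 F [-0.   0.4 -0.2] w 0.0001
[0.033, -0.051, 0.213, -0.001, -0.001, 0.0]
[0.033, -0.051, 0.265, -0.001, -0.001, 0.0]
[{'point': [240.8, 163.3], 'conf': 0.83}] [{'point': [223.7, 148.0], 'conf': 0.75}]
[[240.9890817  163.07120714]
 [240.7732235  150.08967779]
 [225.20604294 147.3205734 ]]
```

View pics/s1.png

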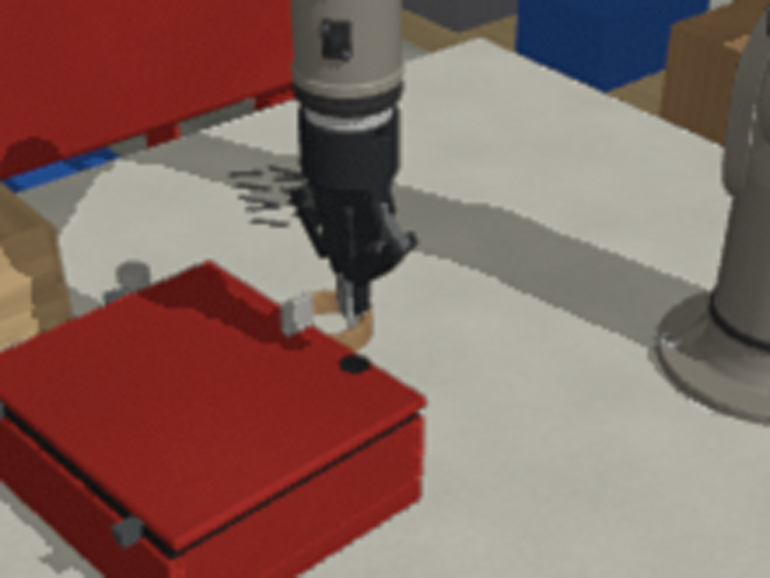

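Closed fingers are just above the black pad (355,363 in the crop), with the tab beside it at (297,315).

Call:
apply_moves([
  [0.03,-0.05,0.21,0,0,0],
  [0.03,-0.05,0.21,0,0,0],
  [0.03,-0.05,0.235,0,0,0],
  [0.03,-0.05,0.255,0,0,0],
  [0.03,-0.05,0.265,0,0,0],
])

```text
clock: 4.1
tcp_pos: [0.4382, -0.1245, 0.114]
orientation: [-0.097, 3.137, 0.001]
contact_force: [-1.8, 2.5, 10.1]
grip_width: 0.0001
gripper_force: 4.9
```

Call:
apply_moves([
  [0,0,0.01,0,0,0],
  [0,0,0.01,0,0,0],
  [0,0,0.02,0,0,0],
  [0,0,0.02,0,0,0],
])

```text
clock: 4.6
tcp_pos: [0.4381, -0.1245, 0.109]
orientation: [-0.097, 3.137, 0.001]
contact_force: [-0.7, 2.4, 7.3]
grip_width: 0.0001
gripper_force: 3.4
```

Call:
apply_moves([
  [0,0,0.01,0,0,0],
  [0,0,0.01,0,0,0],
  [0,0,-0.1,0,0,0],
  [0,0,-0.25,0,0,0],
  [0,0,-0.4,0,0,0],
])

```text
clock: 5.22
tcp_pos: [0.4372, -0.1249, 0.2097]
orientation: [-0.097, 3.138, 0.0]
contact_force: [0.9, 0.9, 0.1]
grip_width: 0.0
gripper_force: 0.0
```

```bash
python3 - <<'E'
from h import *
np.set_printoptions(precision=4,suppress=True)
f=r.grab_frame("scene"); g=r.grab_frame("top"); save(f,"s2.png",(120,60,220,165),3.5)
a=r.landmark_of(f,"hatch_tab"); b=r.landmark_of(g,"hatch_tab"); print(a,b)
if a and b: print(tri(f,a[0]["point"],g,b[0]["point"]))
a=r.landmark_of(f,"hatch_pad"); b=r.landmark_of(g,"hatch_pad"); print(a,b)
if a and b: print(tri(f,a[0]["point"],g,b[0]["point"]))
plan(((.4,-.2055,.26),93))
E
```

```text
[{'point': [223.0, 137.2], 'conf': 0.66}] []
[{'point': [236.6, 151.3], 'conf': 0.84}, {'point': [225.9, 294.0], 'conf': 0.28}] [{'point': [291.6, 197.7], 'conf': 0.88}]
(array([ 0.4501, -0.1159,  0.1743]), np.float64(0.00894821447697015))
t 5.5 [ 0.4363 -0.125   0.2071] yaw 93.5 F [ 0.  -0.   0.5] w -0.0000
[0.165, -0.312, -0.211, 0.0, -0.0, 0.006]
```

View pics/s2.png

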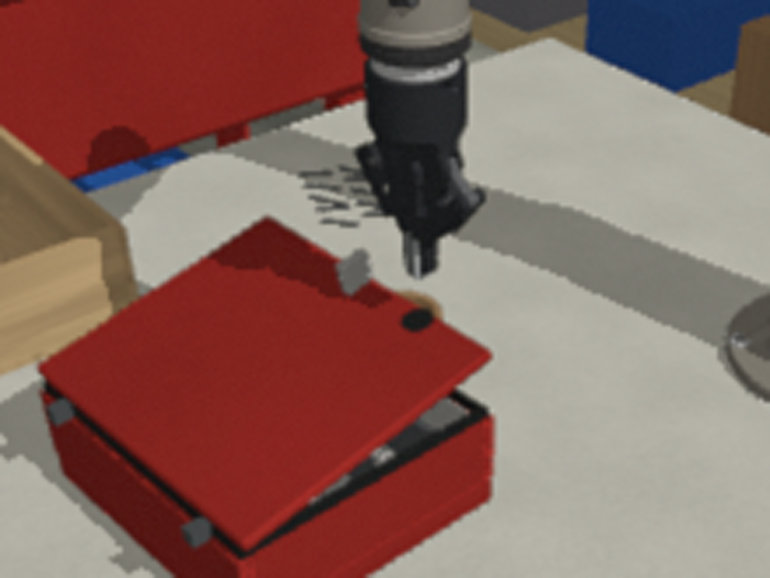

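The hatch is ajar, the tab at (353,272) in the crop and the pad at (417,320).

```bash
python3 - <<'E'
from h import *
plan(((.442,-.2075,.23),93.1),((.442,-.2075,.172),93.1))
E
```

```text
t 5.5 [ 0.4363 -0.125   0.2071] yaw 93.5 F [ 0.  -0.   0.5] w -0.0000
[-0.002, -0.331, -0.092, 0.0, -0.0, 0.005]
[-0.003, -0.331, 0.14, 0.0, -0.0, 0.005]
```

Call:
apply_moves([
  [0,-0.1,-0.14,0,0,0],
  [0,-0.33,-0.1,0,0,0],
  [0,-0.33,-0.1,0,0,0],
  [0,-0.33,0.05,0,0,0],
  [0,-0.33,0.05,0,0,0],
], claw=0.6)

```text
clock: 6.15
tcp_pos: [0.4393, -0.2063, 0.1922]
orientation: [0.096, -3.133, -0.003]
contact_force: [-0.7, 0.4, 0.6]
grip_width: 0.0505
gripper_force: 0.0
```

```bash
python3 - <<'E'
from h import *
plan(((.442,-.2075,.172),93.1))
f=r.grab_frame("scene"); save(f,"s3.png",(150,60,160,120),4.5)
print(proj(f,[[.442,-.2075,.183],[.442,-.2075,.195]]))
E
```

```text
t 6.2 [ 0.4393 -0.2063  0.1922] yaw 93.5 F [-0.7  0.4  0.6] w 0.0505
[-0.011, -0.005, 0.081, 0.001, -0.005, 0.004]
[[221.18457221 134.87671856]
 [220.96106836 131.34237835]]
```

View pics/s3.png

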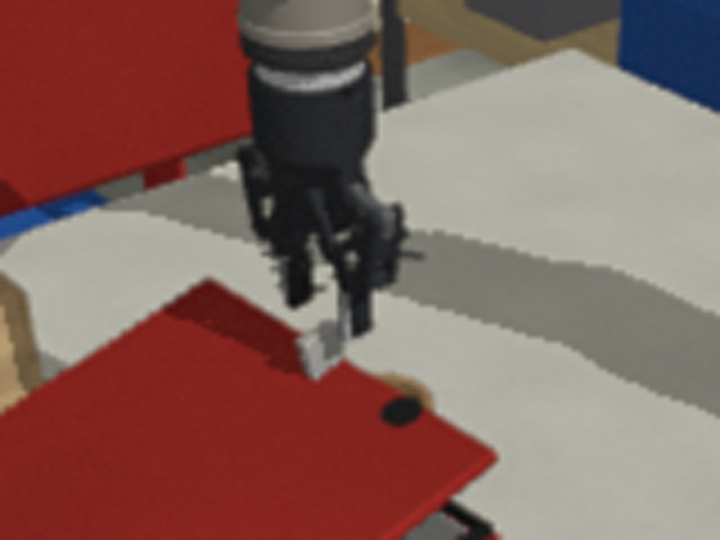

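The open fingers straddle the tab (320,350 in crop), which is a little behind them, so I go down and slightly further back.

Call:
apply_moves([
  [-0.02,0,0.04,0,0,0],
  [-0.02,0,0.08,0,0,0],
  [-0.02,0,0.08,0,0,0],
])

```text
clock: 6.58
tcp_pos: [0.4463, -0.2071, 0.1744]
orientation: [0.096, -3.139, -0.001]
contact_force: [-0.0, 0.2, -0.1]
grip_width: 0.0516
gripper_force: 0.0
```

Call:
apply_moves([
  [0,0,0,0,0,0],
  [0,0,0,0,0,0],
  [0,0,0,0,0,0],
  [0,0,0,0,0,0],
], claw=0, newtons=30)

```text
clock: 7.08
tcp_pos: [0.4462, -0.2026, 0.1748]
orientation: [0.1, -3.137, -0.011]
contact_force: [-2.4, 13.8, 5.1]
grip_width: 0.0091
gripper_force: 34.2
```

```bash
python3 - <<'E'
from h import *
o=r.get_obs(); p=o["tcp_pos"]; print(p)
# arc in washer frame, tab point (.24,.03) rel hinge; tcp = tab point + const offset
c=lambda t: np.array([-.24*np.cos(t)+.03*np.sin(t),.24*np.sin(t)+.03*np.cos(t)])
th=np.arange(.3,1.56,.12); u=np.array([.9985,.054])
print(np.degrees(np.arctan2(.054,.9985)))
w=[]
for t in th:
    d=c(t)-c(.2); P=np.r_[p[:2]+u*d[0],p[2]+d[1]]; w.append((P,None)); 
plan(*w)
E
```

```text
[ 0.44619554 -0.20256785  0.17484703]
3.0956043993664513
t 7.1 [ 0.4462 -0.2026  0.1748] yaw 93.6 F [-2.4 13.8  5.1] w 0.0091
[-0.035, 0.0, -0.09, 0.0, 0.0, 0.0]
[-0.089, 0.0, -0.193, 0.0, 0.0, 0.0]
[-0.155, 0.001, -0.289, 0.0, 0.0, 0.0]
[-0.231, 0.0, -0.376, 0.0, 0.0, 0.0]
[-0.318, 0.0, -0.453, 0.0, 0.0, 0.0]
[-0.413, -0.0, -0.519, 0.0, 0.0, 0.0]
[-0.515, -0.001, -0.574, 0.0, 0.0, 0.0]
[-0.624, -0.002, -0.616, 0.0, 0.0, 0.0]
[-0.736, -0.003, -0.644, 0.0, 0.0, 0.0]
[-0.851, -0.004, -0.659, 0.0, 0.0, 0.0]
[-0.967, -0.005, -0.66, 0.0, 0.0, 0.0]
```

Call:
apply_moves([
  [0,0.02,0,0,0,0],
  [-0.015,0.02,-0.045,0,0,0],
  [-0.035,0.02,-0.09,0,0,0],
  [-0.06,0.02,-0.14,0,0,0],
  [-0.089,0.02,-0.193,0,0,0],
])

```text
clock: 7.7
tcp_pos: [0.4691, -0.201, 0.2239]
orientation: [-0.095, 3.14, -0.0]
contact_force: [6.5, -1.1, -11.1]
grip_width: 0.0093
gripper_force: 30.8
```

Call:
apply_moves([
  [-0.066,0,-0.096,0,0,0],
  [-0.142,0,-0.183,0,0,0],
  [-0.229,0,-0.26,0,0,0],
  [-0.324,0,-0.326,0,0,0],
  [-0.426,0,-0.381,0,0,0],
])

```text
clock: 8.32
tcp_pos: [0.5734, -0.1946, 0.3187]
orientation: [0.094, -3.135, -0.002]
contact_force: [-0.6, -1.7, -10.1]
grip_width: 0.0095
gripper_force: 29.1
```

Call:
apply_moves([
  [-0.109,0,-0.042,0,0,0],
  [-0.221,0,-0.07,0,0,0],
  [-0.336,0,-0.085,0,0,0],
  [-0.452,0,-0.086,0,0,0],
  [-0.452,0,-0.086,0,0,0],
])

```text
clock: 8.95
tcp_pos: [0.6893, -0.1876, 0.3414]
orientation: [-0.097, 3.139, -0.001]
contact_force: [0.9, -0.1, 2.5]
grip_width: 0.0092
gripper_force: 30.5
```

```bash
python3 - <<'E'
from h import *
plan()
f=r.grab_frame("scene"); save(f,"s4.png",(100,10,240,180),3.3)
E
```

```text
t 8.9 [ 0.6893 -0.1876  0.3414] yaw 93.5 F [ 0.9 -0.1  2.5] w 0.0092
```

View pics/s4.png

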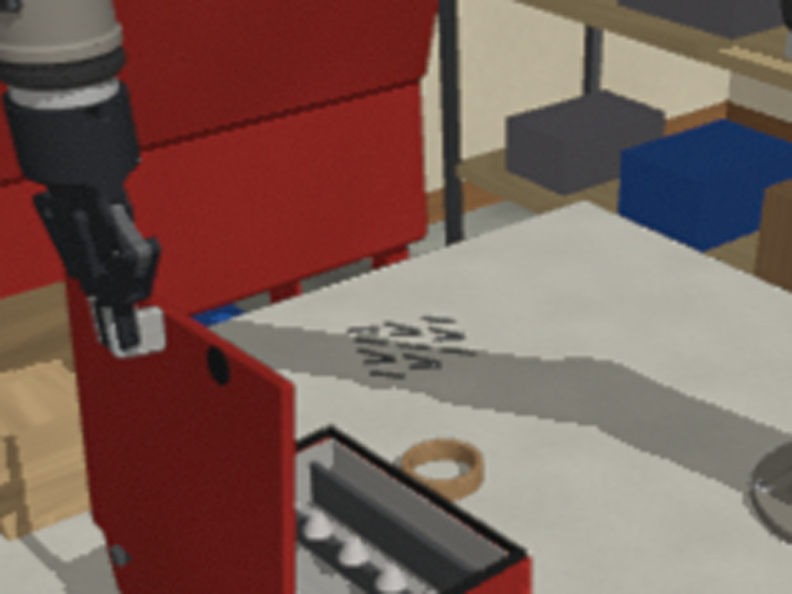

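Hatch is upright at roughly 1.5 rad and the rack is visible; I let go, lift and clear.

Call:
apply_moves([
  [0,0,0,0,0,0],
  [0,0,0,0,0,0],
  [0,0,0,0,0,0],
  [0,0,-0.2,0,0,0],
  [0,0,-0.36,0,0,0],
], claw=0.6)

```text
clock: 9.62
tcp_pos: [0.6873, -0.1878, 0.4316]
orientation: [-0.095, 3.14, -0.0]
contact_force: [0.3, -0.2, 0.4]
grip_width: 0.0512
gripper_force: 0.0
```

Call:
apply_moves([
  [0,0.3,-0.1,0,0,0],
  [0.2,0.6,0,0,0,0],
  [0.5,1,0.2,0,0,0],
  [0.5,1,0.3,0,0,0],
  [0.5,1,0.3,0,0,0],
])

```text
clock: 10.25
tcp_pos: [0.5461, 0.0555, 0.3545]
orientation: [-0.096, 3.139, 0.001]
contact_force: [0.2, 0.2, -0.7]
grip_width: 0.0512
gripper_force: 0.0
```

```bash
python3 - <<'E'
from h import *
np.set_printoptions(precision=4,suppress=True)
plan()
f=r.grab_frame("top"); g=r.grab_frame("scene"); save(f,"t5.png",(90,90,340,200),2.3)
for t in ["rack","washer","hatch_tab","hatch_hinge","plunger_top"]:
  for n,h in(("top",f),("scene",g)): print(t,n,[(np.round(x["point"],1).tolist(),round(x["conf"],2)) for x in r.landmark_of(h,t)])
for x in r.landmark_of(f,"rack"): print("rack",at_z(f,x["point"],.062))
u=np.array([.9985,.054]);v=np.array([-.054,.9985]); H=np.array([.674,-.1885])
for a,b in((-.94e-1,.11),(.04,.11),(-.04,.11),(.04,-.11),(-.04,-.11),(.04,0),(-.04,0)):
    p=H-u*.127+u*a+v*b; print((a,b),proj(f,[[*p,.080]]))
E
```

```text
t 10.2 [0.5461 0.0555 0.3545] yaw 93.5 F [ 0.2  0.2 -0.7] w 0.0512
rack top [([309.2, 168.4], 0.68)]
rack scene [([195.0, 186.1], 0.75)]
washer top [([310.1, 169.7], 0.87), ([311.0, 164.1], 0.36)]
washer scene [([199.3, 202.5], 0.78), ([295.7, 277.4], 0.6), ([281.1, 252.2], 0.27)]
hatch_tab top [([320.7, 86.2], 0.75)]
hatch_tab scene [([144.0, 111.7], 0.73), ([273.4, 269.8], 0.41)]
hatch_hinge top [([306.7, 121.0], 0.69)]
hatch_hinge scene [([157.2, 189.2], 0.6), ([199.2, 198.5], 0.43)]
plunger_top top [([400.8, 183.8], 0.67)]
plunger_top scene []
rack [ 0.5485 -0.1853  0.062 ]
(-0.094, 0.11) [[280.8663 204.8011]]
(0.04, 0.11) [[273.1225 159.1256]]
(-0.04, 0.11) [[277.7033 186.1387]]
(0.04, -0.11) [[348.5889 147.9843]]
(-0.04, -0.11) [[354.1805 174.6501]]
(0.04, 0) [[310.9967 153.5308]]
(-0.04, 0) [[316.0879 180.3729]]
```

View pics/t5.png

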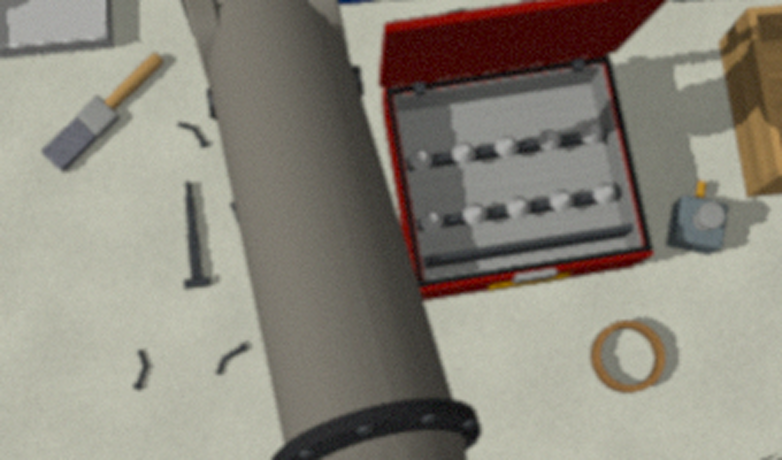

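Both bars with five cones each show: far row from (422,158) to (593,132), near row from (432,219) to (605,194) in the crop. Spike A is at head (197,283), tip (190,185); spike B is under the arm.

```bash
python3 - <<'E'
from h import *
np.set_printoptions(precision=4,suppress=True)
from scipy.optimize import least_squares
f=r.grab_frame("top")
px=np.array([(422,158),(463,152),(506,146),(549,139),(593,132),(432,219),(474,214),(517,207),(560,200),(605,194)])/2.3+90-.3
Y=[.11,.055,0,-.055,-.11]; L=np.array([(.04,y) for y in Y]+[(-.04,y) for y in Y])
def P(q): c,s=np.cos(q[2]),np.sin(q[2]); return np.c_[L@[[c,s],[-s,c]]+q[:2],np.full(10,.074)]
s=least_squares(lambda q:(proj(f,P(q))-px).ravel(),[.548,-.19,.054],loss="soft_l1"); print(s.x,np.abs(s.fun).max())
for o in r.outline_of(f,"spike0"):
    ys,xs=np.nonzero(o["pixels"]); 
    Q=np.array([at_z(f,(x,y),.008)[:2] for x,y in zip(xs,ys)]).astype(np.float32)
    if Q[:,1].mean()<.3: print(o["rect"],cv2.minAreaRect(Q),cv2.fitLine(Q,cv2.DIST_L1,0,.01,.01).ravel())
plan(((.520,.212,.15),88.5),((.520,.212,.004),88.5))
E
```

```text
[ 0.5511 -0.1933  0.0531] 0.9821501389577065
[167.2, 174.1, 10.6, 42.3] ((0.5283594727516174, 0.2115515023469925), (0.029533199965953827, 0.13106955587863922), 85.32376861572266) [0.9994 0.0358 0.5416 0.2172]
t 11.0 [0.5479 0.0539 0.3551] yaw 93.5 F [0.4 0.1 0. ] w 0.0512
[0.073, 0.638, 0.82, -0.0, 0.0, 0.055]
[0.074, 0.638, 1.404, -0.0, 0.0, 0.055]
```

Call:
apply_moves([
  [0.07,0.64,0.5,0,0,0.05],
  [0.07,0.64,0.82,0,0,0.05],
  [0.07,0.64,0.82,0,0,0.05],
  [0.07,0.64,0.9,0,0,0.05],
  [0.07,0.64,1,0,0,0.05],
])

```text
clock: 11.62
tcp_pos: [0.5201, 0.2151, 0.1034]
orientation: [0.024, 3.141, 0.002]
contact_force: [0.1, 0.4, 0.2]
grip_width: 0.0513
gripper_force: 0.0
```

```bash
python3 - <<'E'
from h import *
np.set_printoptions(precision=4,suppress=True)
plan(((.520,.213,.03),89),((.520,.213,.004),89))
f=r.grab_frame("scene"); save(f,"s6.png",(220,190,240,150),3.3)
for o in r.outline_of(f,"spike0"):
    ys,xs=np.nonzero(o["pixels"]); 
    Q=np.array([at_z(f,(x,y),.008)[:2] for x,y in zip(xs,ys)]).astype(np.float32)
    if Q[:,1].mean()<.3: print(o["conf"],o["rect"],cv2.minAreaRect(Q),cv2.fitLine(Q,cv2.DIST_L1,0,.01,.01).ravel())
p=r.get_obs()["tcp_pos"]; print(proj(f,[p,[p[0],p[1],.012],[.4685,.2132,.012],[.5966,.2115,.012],[.4445,.1108,.012],[.5641,.1555,.012]]))
E
```

```text
t 11.6 [0.5201 0.2151 0.1034] yaw 89.1 F [0.1 0.4 0.2] w 0.0513
[0.0, -0.009, 0.294, 0.001, 0.0, 0.001]
[0.0, -0.009, 0.398, 0.001, 0.0, 0.001]
0.83 [276.5, 260.1, 43.3, 33.5] ((0.5260632634162903, 0.22375184297561646), (0.1404462307691574, 0.034083396196365356), 8.317479133605957) [0.9996 0.0296 0.5407 0.2182]
0.59 [273.9, 234.1, 18.7, 34.6] ((0.49834123253822327, 0.13779594004154205), (0.12743781507015228, 0.02482784166932106), 28.58654022216797) [0.9067 0.4218 0.5142 0.1429]
[[303.1442 248.8384]
 [300.067  272.3821]
 [313.2372 262.7394]
 [275.7811 289.327 ]
 [291.9428 235.7799]
 [270.324  267.9799]]
```

View pics/s6.png

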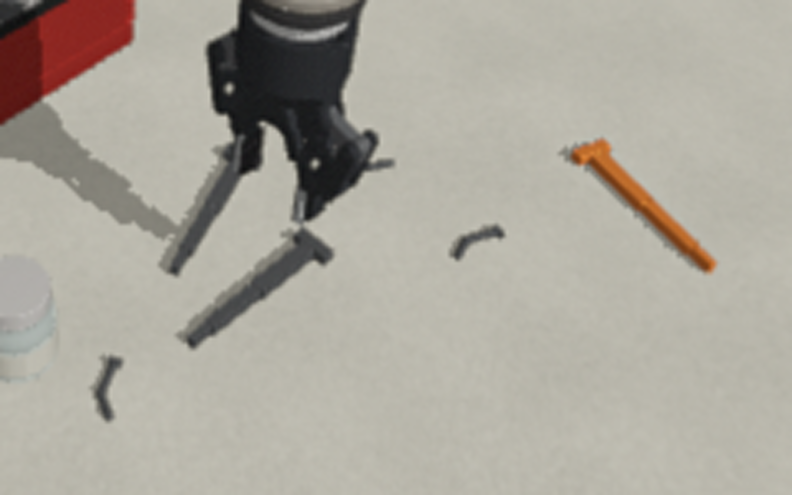

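Spike A in the crop: head bar centre (313,247), tip (187,343); the gripper is directly above it. Spike B is from (230,155) to (172,270).

```bash
python3 - <<'E'
from h import *
np.set_printoptions(precision=4,suppress=True)
f=r.grab_frame("scene")
for c in((313,247),(187,343),(230,155),(172,270)): print(at_z(f,np.array(c)/3.3+[220,190]-.35,.010)[:2])
E
```

```text
[0.4688 0.2182]
[0.6027 0.2202]
[0.4508 0.1072]
[0.5675 0.1648]
```

Call:
apply_moves([
  [0,0,0.2,0,0,0],
  [0,0,0.36,0,0,0],
  [0,0,0.395,0,0,0],
  [0,0,0.395,0,0,0],
])

```text
clock: 12.28
tcp_pos: [0.5222, 0.2127, 0.0082]
orientation: [0.03, 3.139, 0.001]
contact_force: [-0.3, 0.2, 0.2]
grip_width: 0.0515
gripper_force: 0.0
```

Call:
apply_moves([
  [0,0,0,0,0,0],
  [0,0,0,0,0,0],
  [0,0,0,0,0,0],
  [0,0,0,0,0,0],
  [0,0,-0.1,0,0,0],
], claw=0, newtons=50)

```text
clock: 12.9
tcp_pos: [0.5195, 0.2124, 0.031]
orientation: [-0.027, -3.139, 0.002]
contact_force: [0.2, -1.3, -0.5]
grip_width: 0.0118
gripper_force: 49.4
```

```bash
cat >> h.py <<'E'
RK=np.array([.551,-.193]); RY=.053
def rackpt(x,y): c,s=np.cos(RY),np.sin(RY); return RK+[c*x-s*y,s*x+c*y]
E
python3 - <<'E'
from h import *
plan(((.53,.18,.16),93),((*rackpt(-.009,.0275),.16),93),((*rackpt(-.009,.0275),.16),93))
E
```

```text
t 12.9 [0.5195 0.2124 0.031 ] yaw 89.0 F [ 0.2 -1.3 -0.5] w 0.0118
[-0.043, -0.13, -0.516, -0.001, -0.001, -0.044]
[-0.11, -1.513, -0.514, -0.001, -0.001, -0.044]
[-0.11, -1.513, -0.514, -0.001, -0.001, -0.044]
```

Call:
apply_moves([
  [0,0,-0.25,0,0,0],
  [0,-0.05,-0.5,0,0,0],
  [-0.05,-0.2,-0.55,0,0,-0.05],
  [-0.05,-0.3,-0.55,0,0,-0.05],
  [-0.05,-0.3,-0.55,0,0,-0.05],
])

```text
clock: 13.52
tcp_pos: [0.5317, 0.135, 0.1695]
orientation: [-0.089, 3.14, -0.001]
contact_force: [-0.1, 1.2, -1.0]
grip_width: 0.0118
gripper_force: 49.4
```

```bash
python3 - <<'E'
from h import *
np.set_printoptions(precision=4,suppress=True)
plan(((*rackpt(-.009,.0275),.16),93),((*rackpt(-.009,.0275),.066),93))
f=r.grab_frame("scene"); save(f,"s7.png",(190,130,180,135),4.4)
p=r.get_obs()["tcp_pos"]; M=R.from_rotvec(r.get_obs()["orientation"])
# predicted head / tip if grip at spike x=-.011; tool -x is +world x
ax=-M.as_matrix()[:,0]; q=p+[0,0,.004]
print((proj(f,[q+ax*(-.053),q+ax*.081])-[190,130])*4.4, ax)
E
```

```text
t 13.5 [0.5317 0.135  0.1695] yaw 93.2 F [-0.1  1.2 -1. ] w 0.0118
[0.033, -1.204, 0.039, -0.0, 0.0, 0.003]
[0.033, -1.204, 0.415, -0.0, 0.0, 0.003]
[[453.3182 313.9917]
 [272.8509 435.002 ]] [0.9983 0.0588 0.0001]
```

View pics/s7.png

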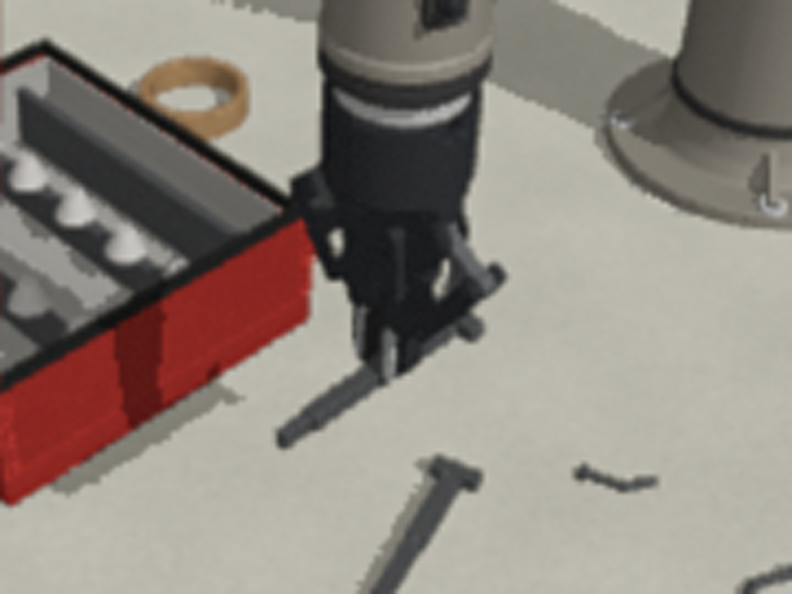

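The spike hangs level in the grip, its tip at (283,440) and head at (468,325), close to the prediction.

Call:
apply_moves([
  [0,-0.25,0,0,0,0],
  [0.02,-0.5,0,0,0,0],
  [0.02,-0.75,0,0,0,0],
  [0.02,-1,0,0,0,0],
  [0.02,-1,0,0,0,0],
])

```text
clock: 14.2
tcp_pos: [0.5416, -0.1174, 0.169]
orientation: [-0.083, 3.14, -0.004]
contact_force: [0.0, 1.0, -1.2]
grip_width: 0.0114
gripper_force: 49.5
```

```bash
python3 - <<'E'
from h import *
plan(((*rackpt(-.006,.0275),.1),93.04),((*rackpt(-.006,.0275),.069),93.04))
E
```

```text
t 14.2 [ 0.5416 -0.1174  0.169 ] yaw 93.0 F [ 0.   1.  -1.2] w 0.0114
[0.002, -0.193, 0.276, -0.002, 0.0, -0.0]
[0.002, -0.193, 0.4, -0.002, 0.0, -0.0]
```

Call:
apply_moves([
  [0,-0.19,0,0,0,0],
  [0,-0.19,0.05,0,0,0],
  [0,-0.19,0.15,0,0,0],
  [0,-0.19,0.22,0,0,0],
  [0,-0.19,0.22,0,0,0],
])

```text
clock: 14.82
tcp_pos: [0.5439, -0.1579, 0.1122]
orientation: [0.098, -3.137, -0.002]
contact_force: [-0.1, -0.2, -0.9]
grip_width: 0.0118
gripper_force: 49.5
```

```bash
python3 - <<'E'
from h import *
np.set_printoptions(precision=4,suppress=True)
plan(((*rackpt(-.006,.0275),.1),93.04),((*rackpt(-.006,.0275),.069),93.04))
f=r.grab_frame("scene"); save(f,"s8.png",(140,110,150,112),5)
E
```

```text
t 14.8 [ 0.5439 -0.1579  0.1122] yaw 93.6 F [-0.1 -0.2 -0.9] w 0.0118
[0.003, -0.032, 0.049, 0.001, -0.002, 0.006]
[0.003, -0.032, 0.173, 0.001, -0.002, 0.006]
```

View pics/s8.png

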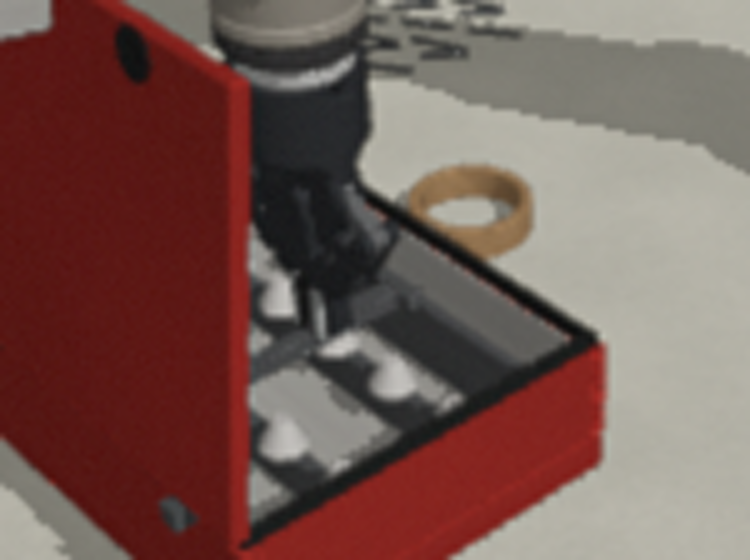

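```bash
cat >> h.py <<'E'
def settle(n=6):
    A=[]
    for _ in range(n): r.grab_frame("top"); A.append(r.get_obs()["tcp_pos"])
    A=np.array(A); print("mean",A.mean(0).round(4),"sd",A.std(0).round(4)); return A.mean(0)
def plan(*wps,n=4):
    p=settle(n); o=r.get_obs(); M=R.from_rotvec(o["orientation"])
    print("t %.1f"%o["clock"],"yaw %.1f"%np.degrees(np.arctan2(*M.as_matrix()[[1,0],1])),"F",np.round(o["contact_force"],1),"w %.4f"%o["grip_width"])
    for P,yaw in wps:
        T=M if yaw is None else down(yaw)
        print(np.round(np.r_[M.inv().apply(np.array(P)-p)/.25,(M.inv()*T).as_rotvec()/(np.pi/2)],3).tolist())
E
python3 - <<'E'
from h import *
plan(((*rackpt(-.006,.0275),.1),93.04),((*rackpt(-.006,.0275),.069),93.04),n=6)
E
```

```text
mean [ 0.5454 -0.1595  0.1145] sd [0.0001 0.0003 0.0002]
t 15.2 yaw 93.5 F [-0.   1.1 -1.3] w 0.0115
[0.009, -0.025, 0.058, -0.0, 0.001, 0.005]
[0.009, -0.025, 0.182, -0.0, 0.001, 0.005]
```

Call:
apply_moves([
  [0.01,-0.025,0.05,0,0,0.005],
  [0.01,-0.025,0.11,0,0,0.005],
  [0.01,-0.025,0.15,0,0,0.005],
  [0.01,-0.025,0.175,0,0,0.005],
  [0.01,-0.025,0.175,0,0,0.005],
])

```text
clock: 15.8
tcp_pos: [0.5421, -0.1659, 0.0701]
orientation: [0.083, -3.139, -0.001]
contact_force: [-3.1, 1.2, 5.0]
grip_width: 0.0115
gripper_force: 50.2
```

```bash
python3 - <<'E'
from h import *
plan(((*rackpt(-.006,.0275),.067),93.04),n=3)
E
```

```text
mean [ 0.5421 -0.1659  0.0701] sd [0. 0. 0.]
t 15.9 yaw 93.0 F [-3.1  0.7  5.2] w 0.0118
[-0.006, -0.0, 0.012, 0.0, -0.001, -0.0]
```

Call:
apply_moves([
  [0,0,0,0,0,0],
  [0,0,0,0,0,0],
  [0,0,0,0,0,0],
  [0,0,-0.15,0,0,0],
  [0,0,-0.35,0,0,0],
], claw=0.45)

```text
clock: 16.58
tcp_pos: [0.5418, -0.1658, 0.1574]
orientation: [0.083, -3.138, -0.0]
contact_force: [1.8, -0.6, 0.3]
grip_width: 0.0384
gripper_force: 0.0
```

Call:
apply_moves([
  [0,0.2,-0.1,0,0,0],
  [0.05,0.4,-0.2,0,0,0],
  [0.1,0.7,-0.2,0,0,0],
  [0.1,0.9,-0.2,0,0,0],
  [0.1,1,-0.2,0,0,0],
])

```text
clock: 17.2
tcp_pos: [0.5038, 0.0867, 0.2078]
orientation: [-0.091, 3.14, 0.002]
contact_force: [0.4, -0.7, 0.1]
grip_width: 0.0387
gripper_force: 0.0
```

```bash
python3 - <<'E'
from h import *
np.set_printoptions(precision=4,suppress=True)
f=r.grab_frame("top"); g=r.grab_frame("scene")
a=g["pixels"][110:260,130:290]; b=f["pixels"][110:230,240:400]
a=cv2.resize(a,None,fx=2.4,fy=2.4); b=cv2.resize(b,None,fx=2.4,fy=2.4); a2=cv2.resize(g["pixels"][190:310,240:360],None,fx=2,fy=2)
c=np.zeros((600,780,3),np.uint8); c[:360,:384]=a; c[:288,390:774]=b; c[360:600,:240]=a2; c2=cv2.resize(f["pixels"][150:240,150:290],None,fx=2.5,fy=2.5); c[300:525,390:740]=c2
cv2.imwrite("pics/m9.png",c[...,::-1])
for n,h in(("scene",g),("top",f)):
 for o in r.outline_of(h,"spike0"):
    ys,xs=np.nonzero(o["pixels"]); 
    Q=np.array([at_z(h,(x,y),.010)[:2] for x,y in zip(xs,ys)]).astype(np.float32)
    if -.05<Q[:,1].mean()<.3: print(n,o["conf"],o["rect"],cv2.minAreaRect(Q),cv2.fitLine(Q,cv2.DIST_L1,0,.01,.01).ravel())
plan()
E
```

```text
scene 0.7 [271.7, 230.6, 26.9, 41.3] ((0.49759241938591003, 0.14294573664665222), (0.14483803510665894, 0.03263913467526436), 27.795452117919922) [0.9218 0.3877 0.5039 0.1399]
mean [0.5046 0.0807 0.2075] sd [0.     0.0002 0.    ]
t 17.6 yaw 92.9 F [-0.7 -0.1 -0.4] w 0.0385
```

View pics/m9.png

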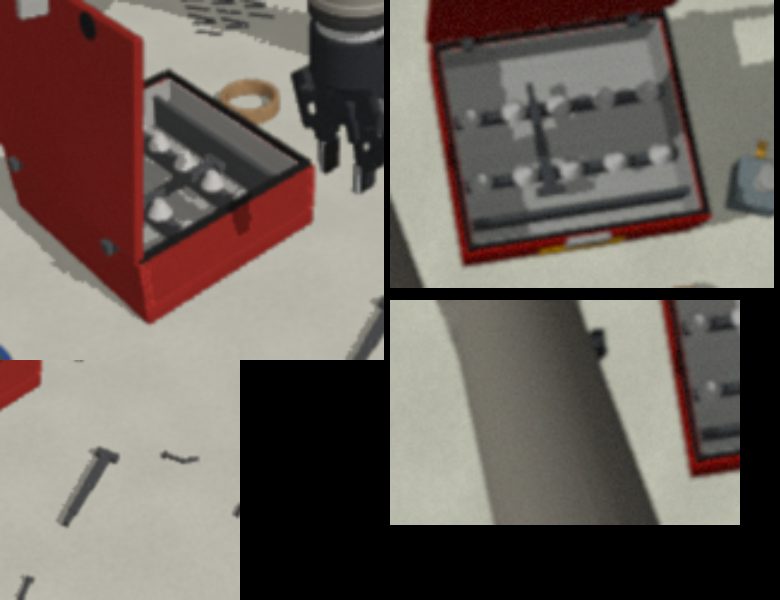

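```bash
python3 - <<'E'
from h import *
np.set_printoptions(precision=4,suppress=True)
f=r.grab_frame("top"); g=r.grab_frame("scene")
pr=lambda x,y=.0275,z=.074:((proj(f,[[*rackpt(x,y),z]])[0]-[240,110])*2.4+[390,0]).round(0)
print("head -70,-58,-45,bar-45z.062,rail:",pr(-.070),pr(-.058),pr(-.045),pr(-.045,.0,.062),pr(-.086,.0275,.080),"tip",pr(.07))
H=at_z(g,(292.2,237.2),.010)[:2]; T=at_z(g,(271.2,271.4),.010)[:2]; d=(T-H)/np.linalg.norm(T-H); print(H,T,np.linalg.norm(T-H),np.degrees(np.arctan2(d[1],d[0])))
o=H+d*.053; a=90+np.degrees(np.arctan2(d[1],d[0])); print("grasp",o,a)
plan(((*o,.1),a),((*o,.005),a))
E
```

```text
head -70,-58,-45,bar-45z.062,rail: [551. 195.] [549. 185.] [547. 175.] [569. 174.] [554. 207.] tip [531.  83.]
[0.4463 0.1138] [0.5685 0.1638] 0.13200745646096987 22.236347201307332
grasp [0.4953 0.1339] 112.23634720130732
mean [0.5046 0.0817 0.2075] sd [0.     0.0002 0.    ]
t 17.9 yaw 93.0 F [ 0.9 -1.   0.1] w 0.0382
[0.026, 0.21, 0.43, -0.0, 0.0, -0.214]
[0.026, 0.21, 0.81, -0.0, 0.0, -0.214]
```

Spike A lies in the lane between the 2nd and 3rd cones (tip (530,85), head (548,187)), with the head between bar and rail as predicted. Now spike B.

Call:
apply_moves([
  [0.03,0.2,0.2,0,0,-0.1],
  [0.03,0.2,0.43,0,0,-0.21],
  [0.03,0.2,0.6,0,0,-0.21],
  [0.03,0.2,0.75,0,0,-0.21],
  [0.03,0.2,0.75,0,0,-0.21],
], claw=0.6)

```text
clock: 18.52
tcp_pos: [0.4923, 0.1311, 0.0179]
orientation: [0.597, -3.079, 0.002]
contact_force: [0.3, 0.7, 0.9]
grip_width: 0.0511
gripper_force: 0.0
```

```bash
python3 - <<'E'
from h import *
plan(((.495,.133,.005),111.8),n=3)
f=r.grab_frame("scene"); save(f,"s10.png",(240,180,120,90),5)
p=r.get_obs()["tcp_pos"]; print((proj(f,[[*p[:2],.012]])-[240,180])*5)
E
```

```text
mean [0.4947 0.1318 0.0206] sd [0.0007 0.0002 0.0007]
t 18.7 yaw 111.9 F [ 1.1 -0.2  0.8] w 0.0512
[-0.003, 0.004, 0.062, -0.0, 0.001, 0.001]
[[218.62350354 346.9603035 ]]
```

View pics/s10.png

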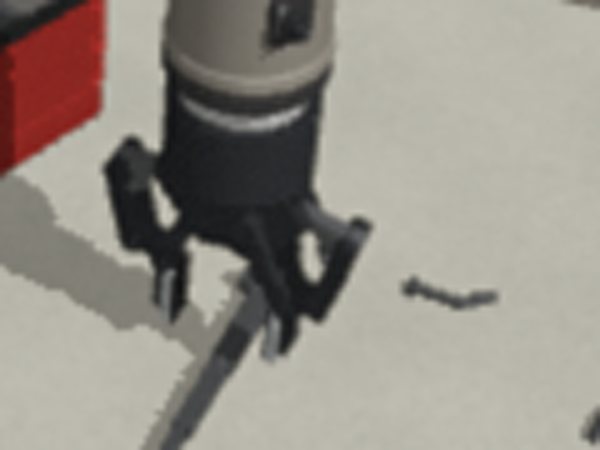

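The spike passes between the open fingers at about (232,335), so I descend and grip.

Call:
apply_moves([
  [0,0,0.04,0,0,0],
  [0,0,0.06,0,0,0],
  [0,0,0.06,0,0,0],
])

```text
clock: 19.1
tcp_pos: [0.494, 0.1317, 0.0047]
orientation: [0.597, -3.083, 0.0]
contact_force: [-1.0, -0.6, -0.4]
grip_width: 0.0512
gripper_force: 0.0
```

Call:
apply_moves([
  [0,0,0,0,0,0],
  [0,0,0,0,0,0],
  [0,0,0,0,0,0],
  [0,0,0,0,0,0],
  [0,0,-0.15,0,0,0],
], claw=0)

```text
clock: 19.73
tcp_pos: [0.4923, 0.1311, 0.0409]
orientation: [0.597, -3.079, 0.002]
contact_force: [0.8, 0.1, -0.0]
grip_width: 0.0117
gripper_force: 49.2
```

Call:
apply_moves([
  [0,0,-0.25,0,0,0],
  [0,0,-0.5,0,0,0.1],
  [0,0,-0.5,0,0,0.21],
  [0,0,-0.5,0,0,0.21],
  [0,0,-0.5,0,0,0.21],
])

```text
clock: 20.35
tcp_pos: [0.4934, 0.1316, 0.1665]
orientation: [0.089, -3.138, 0.001]
contact_force: [0.9, 0.5, -0.5]
grip_width: 0.0117
gripper_force: 49.2
```

```bash
python3 - <<'E'
from h import *
np.set_printoptions(precision=4,suppress=True)
t=rackpt(-.007,-.0275)
plan(((.54,0,.17),93),((*t,.15),93.04))
f=r.grab_frame("scene"); save(f,"s11.png",(200,130,160,120),4.5)
p=r.get_obs()["tcp_pos"]; M=R.from_rotvec(r.get_obs()["orientation"]); ax=-M.as_matrix()[:,0]; q=p
print((proj(f,[q+ax*(-.053),q+ax*.081])-[200,130])*4.5, ax)
E
```

```text
mean [0.4937 0.1316 0.1666] sd [0.0001 0.     0.0001]
t 20.6 yaw 93.1 F [ 0.7  0.6 -1.5] w 0.0121
[-0.156, -0.535, -0.014, -0.0, -0.001, 0.001]
[-0.131, -1.419, 0.067, -0.0, -0.001, 0.001]
[[460.4585 295.9283]
 [283.9843 413.3829]] [ 0.9986  0.0536 -0.0012]
```

View pics/s11.png

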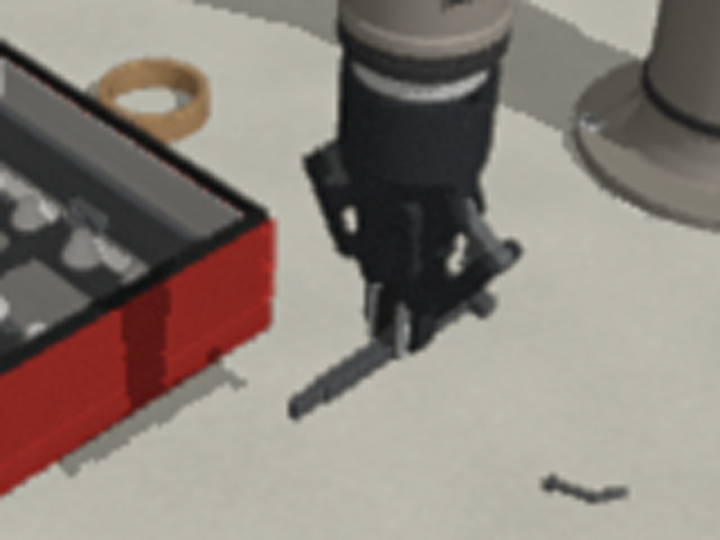

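Spike B is held level, tip at (294,408), about 7 mm closer than predicted; I place at rack x -0.003.

Call:
apply_moves([
  [-0.05,-0.2,0,0,0,0],
  [-0.1,-0.45,0,0,0,0],
  [-0.15,-0.7,0,0,0,0],
  [-0.15,-0.95,0,0,0,0],
  [-0.15,-1,0,0,0,0],
])

```text
clock: 21.22
tcp_pos: [0.5443, -0.1216, 0.1674]
orientation: [0.072, -3.14, 0.004]
contact_force: [0.1, 0.4, -1.8]
grip_width: 0.012
gripper_force: 49.2
```

Call:
apply_moves([
  [0,-0.25,0,0,0,0],
  [0,-0.42,0.05,0,0,0],
  [0,-0.42,0.15,0,0,0],
  [0,-0.42,0.2,0,0,0],
  [0,-0.42,0.2,0,0,0],
])

```text
clock: 21.85
tcp_pos: [0.5501, -0.2191, 0.1165]
orientation: [0.086, -3.138, -0.002]
contact_force: [-0.1, 0.5, -1.2]
grip_width: 0.012
gripper_force: 49.3
```

```bash
python3 - <<'E'
from h import *
plan(((*rackpt(-.003,-.0275),.07),93.04),n=6)
E
```

```text
mean [ 0.5512 -0.2201  0.1182] sd [0.0002 0.0003 0.0004]
t 22.1 yaw 93.1 F [-0.2 -0.1 -1.6] w 0.0119
[0.007, -0.002, 0.193, -0.0, 0.001, 0.0]
```

Call:
apply_moves([
  [0.007,0,0.07,0,0,0],
  [0.007,0,0.13,0,0,0],
  [0.007,0,0.17,0,0,0],
  [0.007,0,0.193,0,0,0],
  [0.007,0,0.193,0,0,0],
])

```text
clock: 22.78
tcp_pos: [0.5485, -0.2208, 0.0687]
orientation: [0.083, -3.14, -0.0]
contact_force: [-0.3, -0.5, -1.3]
grip_width: 0.0115
gripper_force: 49.3
```

Call:
apply_moves([
  [0,0,0,0,0,0],
  [0,0,0,0,0,0],
  [0,0,0,0,0,0],
  [0,0,-0.15,0,0,0],
  [0,0,-0.35,0,0,0],
], claw=0.4)

```text
clock: 23.4
tcp_pos: [0.5479, -0.2204, 0.1569]
orientation: [0.083, -3.138, -0.001]
contact_force: [0.8, -0.4, -0.1]
grip_width: 0.0341
gripper_force: 0.0
```

Call:
apply_moves([
  [0,0.2,-0.15,0,0,0],
  [0,0.5,-0.4,0,0,0],
  [0,0.7,-0.6,0,0,0],
  [0,0.9,-0.8,0,0,0],
  [0,1,-1,0,0,0],
], claw=0)

```text
clock: 24.02
tcp_pos: [0.5361, 0.0056, 0.3729]
orientation: [0.085, -3.14, -0.0]
contact_force: [1.0, -0.3, -0.0]
grip_width: 0.0001
gripper_force: 0.0
```

```bash
python3 - <<'E'
from h import *
np.set_printoptions(precision=4,suppress=True)
plan()
f=r.grab_frame("top"); g=r.grab_frame("scene")
im=np.hstack([cv2.resize(f["pixels"][110:240,235:425],None,fx=2.1,fy=2.1),cv2.resize(g["pixels"][100:230,110:300],None,fx=2.1,fy=2.1)])
cv2.imwrite("pics/m12.png",im[...,::-1])
pr=lambda x,y,z:((proj(f,[[*rackpt(x,y),z]])[0]-[235,110])*2.1).round(0)
for y in(.0275,-.0275): print([pr(x,y,.074) for x in(-.07,-.058,.07)],pr(-.045,y,.062),pr(-.086,y,.08))
print([r.landmark_of(h,"plunger_top") for h in(f,g)],[r.landmark_of(h,"hatch_tab") for h in(f,g)])
print([at_z(f,x["point"],.086) for x in r.landmark_of(f,"plunger_top")])
E
```

```text
mean [0.5384 0.0076 0.3762] sd [0.0008 0.0028 0.003 ]
t 24.2 yaw 93.1 F [ 0.1 -0.2 -0.4] w 0.0002
[array([151., 171.]), array([150., 162.]), array([133.,  72.])] [147. 155.] [154. 181.]
[array([192., 165.]), array([190., 156.]), array([173.,  67.])] [187. 149.] [195. 175.]
[[{'point': [399.5, 183.0], 'conf': 0.61}, {'point': [298.0, 147.9], 'conf': 0.19}], [{'point': [198.9, 200.8], 'conf': 0.75}]] [[{'point': [322.0, 85.4], 'conf': 0.89}], [{'point': [143.5, 110.0], 'conf': 0.86}]]
[array([ 0.4753, -0.4295,  0.086 ]), array([ 0.6057, -0.1573,  0.086 ])]
```

View pics/m12.png

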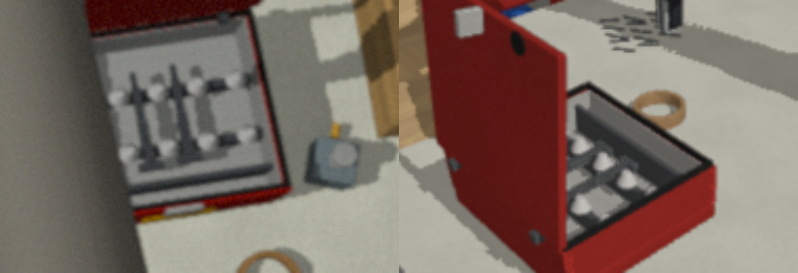

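Both spikes show in adjacent lanes, tips at (134,73) and (173,67), heads near (150,160) and (190,155), hatch still upright. I check the head extents numerically.

```bash
python3 - <<'E'
from h import *
f=r.grab_frame("top"); im=cv2.cvtColor(f["pixels"],cv2.COLOR_RGB2GRAY)
xs=np.arange(-.1,.1,.005); print("x  ",(xs*1000).astype(int).tolist())
for y in(.0275,-.0275):
  for d in(-.013,0,.013):
    p=proj(f,[[*rackpt(x,y+d),.074] for x in xs]).astype(np.float32)
    print(y,d,cv2.remap(im,p[:,0].copy(),p[:,1].copy(),cv2.INTER_LINEAR).ravel().tolist())
E
```

```text
x   [-100, -95, -90, -84, -79, -74, -69, -64, -59, -54, -49, -44, -39, -34, -29, -24, -19, -14, -9, -4, 0, 5, 10, 15, 20, 25, 30, 35, 40, 45, 50, 55, 60, 65, 70, 75, 80, 85, 90, 95]
0.0275 -0.013 [116, 46, 48, 73, 127, 133, 101, 61, 66, 94, 73, 75, 80, 111, 135, 135, 135, 132, 136, 138, 135, 139, 136, 138, 135, 98, 58, 94, 113, 117, 135, 137, 136, 134, 140, 137, 138, 137, 137, 135]
0.0275 0 [108, 44, 46, 72, 127, 135, 103, 61, 62, 54, 59, 60, 57, 60, 58, 59, 61, 60, 62, 59, 68, 69, 63, 63, 68, 61, 56, 57, 57, 61, 73, 85, 88, 92, 104, 135, 136, 136, 134, 134]
0.0275 0.013 [116, 45, 51, 76, 122, 135, 108, 60, 68, 109, 78, 64, 75, 95, 126, 133, 132, 130, 134, 134, 130, 135, 132, 134, 134, 110, 50, 62, 74, 105, 126, 136, 135, 135, 135, 136, 137, 137, 135, 136]
-0.0275 -0.013 [121, 48, 45, 76, 124, 136, 131, 81, 61, 68, 66, 85, 109, 111, 129, 136, 136, 129, 136, 136, 140, 136, 137, 137, 134, 114, 68, 102, 114, 116, 131, 136, 135, 137, 135, 134, 132, 135, 136, 140]
-0.0275 0 [111, 46, 44, 74, 124, 136, 127, 89, 54, 58, 55, 56, 59, 57, 55, 59, 60, 60, 62, 60, 57, 62, 64, 62, 64, 58, 57, 58, 59, 62, 61, 65, 70, 74, 75, 105, 134, 134, 137, 135]
-0.0275 0.013 [119, 51, 47, 73, 121, 133, 109, 64, 57, 60, 52, 57, 64, 75, 99, 108, 92, 88, 94, 115, 113, 113, 105, 121, 130, 98, 48, 56, 65, 104, 130, 129, 128, 139, 137, 137, 134, 134, 135, 136]
```

```bash
python3 - <<'E'
from h import *
np.set_printoptions(precision=4,suppress=True)
f=r.grab_frame("top"); g=r.grab_frame("scene")
print(tri(f,(321.5,85.8),g,(143.7,110.8)))
plan(((.60,-.07,.43),93.1),((.688,-.1875,.43),93.1),((.688,-.1875,.342),93.1))
E
```

```text
(array([ 0.6691, -0.1934,  0.3438]), np.float64(0.004733156205516672))
mean [0.5369 0.0035 0.3714] sd [0.     0.0001 0.0001]
t 24.9 yaw 93.0 F [-0.1 -0.1  0.5] w -0.0001
[-0.236, -0.307, -0.234, 0.0, -0.0, -0.001]
[-0.563, -0.795, -0.234, 0.0, -0.0, -0.001]
[-0.563, -0.795, 0.118, 0.0, -0.0, -0.001]
```

Call:
apply_moves([
  [-0.1,-0.1,-0.24,0,0,0],
  [-0.24,-0.3,-0.24,0,0,0],
  [-0.4,-0.55,-0.24,0,0,0],
  [-0.55,-0.79,-0.24,0,0,0],
  [-0.55,-0.79,-0.24,0,0,0],
], claw=0.6)

```text
clock: 25.55
tcp_pos: [0.6854, -0.1904, 0.4302]
orientation: [0.077, -3.139, 0.003]
contact_force: [0.0, 0.3, 0.3]
grip_width: 0.0511
gripper_force: 0.0
```

```bash
python3 - <<'E'
from h import *
plan(((.685,-.1875,.342),93.1))
E
```

```text
mean [ 0.685  -0.1886  0.4304] sd [0.0004 0.0021 0.0005]
t 25.8 yaw 93.0 F [0.1 0.2 1. ] w 0.0514
[-0.0, 0.004, 0.353, 0.0, -0.0, -0.001]
```

Call:
apply_moves([
  [0,0,0.15,0,0,0],
  [0,0,0.27,0,0,0],
  [0,0,0.35,0,0,0],
  [0,0,0.35,0,0,0],
])

```text
clock: 26.25
tcp_pos: [0.6838, -0.184, 0.343]
orientation: [0.087, -3.138, -0.003]
contact_force: [-0.0, -0.1, 0.0]
grip_width: 0.0517
gripper_force: 0.0
```

Call:
apply_moves([
  [0,0,0,0,0,0],
  [0,0,0,0,0,0],
  [0,0,0,0,0,0],
  [0,0,0,0,0,0],
], claw=0, newtons=30)

```text
clock: 26.75
tcp_pos: [0.6851, -0.1879, 0.3458]
orientation: [-0.081, 3.138, -0.003]
contact_force: [0.1, -3.5, 5.9]
grip_width: 0.0092
gripper_force: 33.4
```

Call:
apply_moves([
  [0.116,0,0.001,0,0,0],
  [0.231,0,0.016,0,0,0],
  [0.343,0,0.044,0,0,0],
  [0.452,0,0.086,0,0,0],
  [0.554,0,0.141,0,0,0],
])

```text
clock: 27.38
tcp_pos: [0.5465, -0.1962, 0.3098]
orientation: [-0.08, 3.136, -0.006]
contact_force: [5.0, -8.4, -2.2]
grip_width: 0.0091
gripper_force: 33.7
```

Call:
apply_moves([
  [0.095,0,0.066,0,0,0],
  [0.182,0,0.143,0,0,0],
  [0.258,0,0.23,0,0,0],
  [0.324,0,0.326,0,0,0],
  [0.378,0,0.429,0,0,0],
])

```text
clock: 28.0
tcp_pos: [0.4504, -0.202, 0.2018]
orientation: [-0.079, 3.14, -0.005]
contact_force: [-1.5, -9.7, 1.6]
grip_width: 0.0085
gripper_force: 35.9
```

```bash
python3 - <<'E'
from h import *
plan(((.446,-.2015,.175),93.1))
E
```

```text
mean [ 0.4492 -0.2021  0.2   ] sd [0.0004 0.     0.0008]
t 28.2 yaw 92.9 F [ -4.4 -11.7  -1.7] w 0.0089
[0.013, 0.003, 0.1, -0.002, -0.002, -0.003]
```

Call:
apply_moves([
  [0.01,0,0.05,0,0,0],
  [0.01,0,0.09,0,0,0],
  [0.01,0,0.09,0,0,0],
])

```text
clock: 28.58
tcp_pos: [0.4428, -0.2024, 0.1778]
orientation: [0.076, -3.129, 0.002]
contact_force: [-16.7, -10.3, 10.9]
grip_width: 0.0093
gripper_force: 38.5
```

Call:
apply_moves([
  [0,0,0,0,0,0],
  [0,0,0,0,0,0],
  [0,0,0,0,0,0],
  [0,0,-0.1,0,0,0],
  [0,0,-0.3,0,0,0],
], claw=0.5)

```text
clock: 29.2
tcp_pos: [0.4486, -0.1978, 0.2535]
orientation: [0.085, -3.136, -0.001]
contact_force: [2.0, 0.3, 0.3]
grip_width: 0.0428
gripper_force: 0.0
```

Call:
apply_moves([
  [0.03,0.15,-0.05,0,0,0],
  [0.03,0.3,-0.05,0,0,0],
  [0.03,0.3,-0.05,0,0,0],
  [0.03,0.3,0,0,0,0],
  [0.03,0.3,0,0,0,0],
], claw=0)

```text
clock: 29.82
tcp_pos: [0.4371, -0.1251, 0.2527]
orientation: [0.081, -3.138, 0.0]
contact_force: [0.4, -0.5, -0.0]
grip_width: -0.0002
gripper_force: 0.0
```

```bash
python3 - <<'E'
from h import *
np.set_printoptions(precision=4,suppress=True)
f=r.grab_frame("top"); g=r.grab_frame("scene")
a=r.landmark_of(f,"hatch_tab"); b=r.landmark_of(g,"hatch_tab"); c=r.landmark_of(g,"hatch_pad"); print(a[:1],b[:1],c[:1])
plan(((.436,-.127,.13),93.1),((.434,-.127,.119),93.1))
E
```

```text
[] [{'point': [222.3, 134.7], 'conf': 0.97}] [{'point': [236.4, 148.2], 'conf': 0.66}]
mean [ 0.4382 -0.1245  0.2542] sd [0.     0.0001 0.    ]
t 30.3 yaw 93.0 F [ 0.4  0.6 -0.1] w -0.0001
[0.009, -0.009, 0.497, 0.0, 0.0, -0.001]
[0.017, -0.009, 0.541, 0.0, 0.0, -0.001]
```

Call:
apply_moves([
  [0.01,-0.01,0.15,0,0,0],
  [0.01,-0.01,0.25,0,0,0],
  [0.01,-0.01,0.34,0,0,0],
  [0.01,-0.01,0.42,0,0,0],
  [0.01,-0.01,0.49,0,0,0],
])

```text
clock: 30.9
tcp_pos: [0.4345, -0.1271, 0.1312]
orientation: [0.082, -3.138, -0.001]
contact_force: [-7.0, 0.1, 30.0]
grip_width: -0.0001
gripper_force: 17.0
```

```bash
python3 - <<'E'
from h import *
plan(((.434,-.127,.117),93.1))
E
```

```text
mean [ 0.4347 -0.1271  0.1308] sd [0.0004 0.     0.0008]
t 31.1 yaw 93.0 F [-2.5  0.1  4.9] w 0.0000
[0.003, 0.0, 0.055, 0.0, -0.001, -0.001]
```

Call:
apply_moves([
  [0,0,0.01,0,0,0],
  [0,0,0.02,0,0,0],
  [0,0,0.03,0,0,0],
  [0,0,0.04,0,0,0],
  [0,0,0.047,0,0,0],
])

```text
clock: 31.72
tcp_pos: [0.4348, -0.1271, 0.1205]
orientation: [0.082, -3.139, -0.001]
contact_force: [-6.5, -0.6, 10.0]
grip_width: 0.0002
gripper_force: 4.4
```

```bash
python3 - <<'E'
from h import *
plan(((.434,-.127,.117),93.1),n=8)
g=r.grab_frame("scene"); print(r.landmark_of(g,"hatch_tab")[:1],r.landmark_of(g,"hatch_pad")[:1])
E
```

```text
mean [ 0.4353 -0.127   0.1205] sd [0.0002 0.     0.0001]
t 32.1 yaw 93.0 F [-4.  -0.7  5.2] w -0.0003
[0.005, 0.0, 0.014, 0.0, -0.0, -0.001]
[{'point': [223.4, 150.9], 'conf': 0.63}] [{'point': [239.0, 164.3], 'conf': 0.89}]
```

Call:
apply_moves([
  [0,0,0.006,0,0,0],
  [0,0,0.011,0,0,0],
  [0,0,0.011,0,0,0],
  [0,0,0.011,0,0,0],
  [0,0,0.011,0,0,0],
])

```text
clock: 32.9
tcp_pos: [0.4353, -0.1271, 0.1178]
orientation: [0.083, -3.14, -0.001]
contact_force: [-4.3, 0.5, 6.4]
grip_width: -0.0001
gripper_force: 3.3
```

Call:
apply_moves([
  [0,0,-0.02,0,0,0],
  [0,0,-0.06,0,0,0],
  [0,0,-0.2,0,0,0],
  [0,0,-0.4,0,0,0],
  [0,0,-0.4,0,0,0],
])

```text
clock: 33.52
tcp_pos: [0.4387, -0.1274, 0.2213]
orientation: [-0.083, 3.131, -0.001]
contact_force: [0.4, -0.3, -0.9]
grip_width: -0.0003
gripper_force: 0.0
```

```bash
python3 - <<'E'
from h import *
plan()
g=r.grab_frame("scene"); print(r.landmark_of(g,"hatch_tab")[:1],r.landmark_of(g,"hatch_pad")[:1])
f=r.grab_frame("top"); print(r.landmark_of(f,"hatch_tab")[:1],r.landmark_of(f,"hatch_pad")[:1])
E
```

```text
mean [ 0.4361 -0.1268  0.2177] sd [0.0008 0.0001 0.0011]
t 33.7 yaw 93.0 F [-0.2 -0.  -0.1] w -0.0001
[{'point': [224.6, 149.8], 'conf': 0.57}] [{'point': [239.8, 161.8], 'conf': 0.86}]
[] [{'point': [295.0, 203.8], 'conf': 0.89}]
```

```bash
python3 - <<'E'
from h import *
for _ in range(5):
    g=r.grab_frame("scene"); f=r.grab_frame("top"); print([np.round(r.landmark_of(h,n)[0]["point"],1).tolist() for h,n in((g,"hatch_tab"),(g,"hatch_pad"),(f,"hatch_pad")) if r.landmark_of(h,n)])
for th in(0,.03,.06,.2):
    c,s=np.cos(th),np.sin(th); P=lambda x,z,y:[*(np.array([.551,-.193])+np.array([.9986,.053])*(.123-x*c+z*s)+np.array([-.053,.9986])*y),.106+x*s+z*c]
    print(th,[proj(h,[P(.24,z,y)]).round(1).tolist() for h,z,y in((g,.03,0),(g,.013,.075),(f,.013,.075))])
save(g,"last.png"); im=g["pixels"].astype(int); np.save("last.npy",im)
# front-left hatch corner: top extent of red region columns
o=cv2.imread("pics/scene0.png"); o=cv2.resize(o,(512,384),interpolation=cv2.INTER_AREA)[...,::-1].astype(int)
for y0,x0 in((130,130),):
    d=np.abs(o-im).sum(2)[170:245,135:265]; print("diff mean",d.mean(),(d>90).mean())
E
```

```text
[[224.6, 146.2], [240.6, 162.6], [193.4, 137.0]]
[[241.5, 161.5], [296.9, 206.1]]
[[227.0, 149.4], [241.6, 159.5], [293.5, 208.1]]
[[222.7, 148.3], [238.5, 162.5], [296.8, 206.4]]
[[224.1, 148.1], [240.1, 164.1], [293.0, 207.1]]
0 [[[225.7, 148.5]], [[242.2, 163.7]], [[294.9, 207.3]]]
0.03 [[[225.4, 146.6]], [[242.0, 161.8]], [[295.1, 206.6]]]
0.06 [[[224.9, 144.8]], [[241.8, 159.8]], [[295.3, 205.9]]]
0.2 [[[222.2, 136.4]], [[240.0, 151.2]], [[296.0, 201.4]]]
diff mean 6.454461538461539 0.014358974358974359
```

```bash
python3 - <<'E'
from h import *
plan(((.475,-.429,.2),None),((.475,-.429,.1),None))
E
```

```text
mean [ 0.4357 -0.1269  0.2171] sd [0. 0. 0.]
t 36.2 yaw 93.0 F [-0.4 -0.7  0.1] w -0.0000
[-0.093, -1.215, 0.068, 0.0, 0.0, 0.0]
[-0.093, -1.215, 0.468, 0.0, 0.0, 0.0]
```

Call:
apply_moves([
  [-0.04,-0.25,0,0,0,0],
  [-0.06,-0.5,0,0,0,0],
  [-0.09,-0.75,0,0,0,0],
  [-0.09,-1,0.05,0,0,0],
  [-0.09,-1,0.05,0,0,0],
])

```text
clock: 36.8
tcp_pos: [0.4692, -0.3806, 0.2036]
orientation: [0.072, -3.138, 0.004]
contact_force: [-0.2, 0.2, -0.3]
grip_width: -0.0001
gripper_force: 0.0
```

Call:
apply_moves([
  [0,-0.21,0,0,0,0],
  [0,-0.21,0.1,0,0,0],
  [0,-0.21,0.25,0,0,0],
  [0,-0.21,0.36,0,0,0],
  [0,-0.21,0.36,0,0,0],
])

```text
clock: 37.42
tcp_pos: [0.4733, -0.4258, 0.1125]
orientation: [0.085, -3.137, -0.005]
contact_force: [-0.2, 0.1, 0.7]
grip_width: -0.0
gripper_force: 0.0
```

```bash
python3 - <<'E'
from h import *
np.set_printoptions(precision=4,suppress=True)
plan(((.475,-.429,.08),None),((.475,-.429,.069),None))
f=r.grab_frame("top"); g=r.grab_frame("scene")
for n,h in(("top",f),("scene",g)):
  for x in r.landmark_of(h,"plunger_top"): print(n,x,at_z(h,x["point"],.086))
  print(proj(h,[[.475,-.429,.086]]))
E
```

```text
mean [ 0.4747 -0.4278  0.1154] sd [0.0003 0.0006 0.0008]
t 37.6 yaw 93.0 F [0.1 0.1 0.4] w 0.0002
[-0.001, -0.005, 0.142, 0.0, 0.0, 0.0]
[-0.001, -0.005, 0.186, 0.0, 0.0, 0.0]
[[399.3406 183.1234]]
scene {'point': [198.2, 203.2], 'conf': 0.75} [ 0.6089 -0.0928  0.086 ]
scene {'point': [177.3, 136.7], 'conf': 0.49} [ 0.475  -0.4264  0.086 ]
[[176.9035 136.3996]]
```

Scene and top views agree on the plunger position; I press.

Call:
apply_moves([
  [0,0,0.1,0,0,0],
  [0,0,0.13,0,0,0],
  [0,0,0.15,0,0,0],
  [0,0,0.165,0,0,0],
  [0,0,0.175,0,0,0],
])

```text
clock: 38.45
tcp_pos: [0.4741, -0.4275, 0.072]
orientation: [-0.083, 3.14, 0.002]
contact_force: [-4.8, 6.1, 24.5]
grip_width: -0.0005
gripper_force: 12.8
```

Call:
apply_moves([
  [0,0,0.01,0,0,0],
  [0,0,0.015,0,0,0],
  [0,0,0.015,0,0,0],
  [0,0,0.015,0,0,0],
])

```text
clock: 38.95
tcp_pos: [0.4742, -0.4277, 0.0718]
orientation: [-0.082, 3.139, 0.003]
contact_force: [-10.0, 11.9, 36.2]
grip_width: 0.0006
gripper_force: 18.1
```

At the stop (z 0.072, force 36 N against a 10 N spring); let it up and clear.

Call:
apply_moves([
  [0,0,-0.05,0,0,0],
  [0,0,-0.15,0,0,0],
  [0,0,-0.35,0,0,0],
  [0,0,-0.55,0,0,0],
  [0,0,-0.55,0,0,0],
])

```text
clock: 39.58
tcp_pos: [0.4759, -0.4302, 0.2097]
orientation: [-0.082, 3.133, -0.009]
contact_force: [0.5, -0.1, -0.3]
grip_width: 0.0003
gripper_force: 0.0
```

```bash
python3 - <<'E'
from h import *
np.set_printoptions(precision=4,suppress=True)
plan(n=6)
f=r.grab_frame("top"); g=r.grab_frame("scene")
for t in("hatch_tab","hatch_pad","plunger_top"): print(t,[np.round(x["point"],1).tolist() for x in r.landmark_of(g,t)],[np.round(x["point"],1).tolist() for x in r.landmark_of(f,t)])
o=np.load("last.npy"); d=np.abs(o-g["pixels"].astype(int)).sum(2)[150:245,135:265]; print("hatch unchanged",d.mean(),(d>90).mean())
for nm,h in(("top",f),("scene",g)):
  for x in r.outline_of(h,"spike0"):
    ys,xs=np.nonzero(x["pixels"]); print(nm,round(x["conf"],2),x["rect"],h["pixels"][ys,xs].mean(0))
  print([np.round(x["point"],1).tolist() for t in("jar","brush") for x in r.landmark_of(h,t)])
E
```

```text
mean [ 0.474  -0.4276  0.2043] sd [0.0005 0.0006 0.0014]
t 39.9 yaw 93.0 F [0.8 0.6 0.6] w -0.0003
hatch_tab [[225.2, 145.4], [270.6, 356.3]] [[324.0, 200.3]]
hatch_pad [[240.0, 164.2], [225.2, 292.8]] [[295.0, 205.9]]
plunger_top [[177.3, 131.9]] [[399.0, 181.9]]
hatch unchanged 5.2290688259109315 0.0013765182186234817
top 0.54 [259.1, 105.3, 119.7, 111.3] [122.9839  17.7826  10.6016]
top 0.53 [106.1, 296.2, 50.5, 12.8] [175.4762  92.663   25.9414]
[[196.1, 137.8], [137.0, 137.9]]
scene 0.89 [393.8, 231.5, 39.6, 39.6] [150.6359  94.1398  53.0317]
[[227.5, 292.7], [200.5, 202.3], [270.0, 354.1]]
```

```bash
python3 -c "
from bench import r
print(r.hand_in())"
```

```text
the job is handed in; nothing more can be done
None
```

The washer is loaded and handed in: both spikes lie in their own rack lanes with heads to the front, the hatch is shut and held, and the plunger was pushed to its stop and let up; the hand-in call gave no verdict.

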